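# Load the braked bench shaker and free its platform

### The job

Load the bench shaker: pull its brake lever up to the last notch and let go, so that the platform is locked, then stand the glass-stoppered flask upright in the cup on the platform and swing the wire bail over so that its bar lies on the stopper. Then press in the button in the end of the lever and, keeping it pressed, bring the lever all the way down again so that the platform can run. Do not knock or shift the other glassware or the timer.

Things in the scene. Friction and masses are not known exactly. Their poses are not given: they have to be found in the camera images.
- shaker: bench shaker, fixed: white housing 180 mm deep (x), 230 wide (y), 62 high, aluminium platform above (mat top at 80 mm). Origin under the housing's centre; -x its front (to the robot), +y its left. Brake lever on its right (-y) side, reaching past the front; steel flask cup on the platform, 20 mm ahead of its middle. With the brake off the platform slides up to 12 mm either way along y
- brake_hinge (a point): axis of the brake lever, at (10, -145, 45) mm in the shaker's frame; its axes are the shaker's. The lever turns about the shaker's y axis, in the upright plane y = -145 mm
- brake_lever (a joint): lever angle, rad: it points 35 degrees + this above level, to the front. 0 fully down; notches 0.16, 0.32, 0.48, 0.64 (last; rests at 0.636, alone locks the platform); stop 0.72. 5 to 10 N at the grip pull it up over the notches; it cannot come down while the button is out. Button in: spring and weight (2 N) bring it down; if the button comes out, the next notch below catches it
- brake_grip (a point): point to take on the black round hand grip of the lever, on its axis, 140 mm from the hinge axis. The grip is 24 mm thick and runs from 90 to 166 mm from the hinge axis; the axes turn with the lever: -x points along it to its free end, y across it
- button_face (a point): centre of the outer face of the release button, a 17 mm round, slightly domed steel button that stands 12 mm out of the free end of the grip, 178 mm from the hinge axis; it is pressed in along the lever, towards the hinge. With the lever in its last notch it stands 214 mm above the worktop, between the flasks and the cup. Axes as brake_grip
- brake_button (a joint): how far the button is pressed in, m: 0 out, 0.009 fully in. It is sprung (2 N to start, 5 N fully in) and frees the ratchet from about 0.005 on; it also dips up to 5 mm by itself as the lever is ratcheted up
- flask_mid (a point): the glass-stoppered (iodine) flask, clear conical flask 62 mm wide at the base, 122 mm tall with its ball stopper fixed in it, 0.08 kg; the point is on its axis, 61 mm above its base; z up. The neck is about 22 to 30 mm wide, with a collar that ends 96 mm above the base; above it is the 22 mm wide stopper ball, top at 122 mm
- holder (a point): centre of the floor of the steel cup on the platform (83 mm above the worktop): inside 71 mm wide, flared at the mouth to 79 mm, rim 21 mm above its floor. The flask stands in it; flask_mid is then 61 mm above this point. Axes are the shaker's
- bail_hinge (a point): middle of the bail's pivot axis, on two ears 52 mm to the left (+y) of the cup's centre and 45 mm above the cup's floor; axes are the shaker's. The bail turns about the shaker's x axis
- bail_bar (a point): middle of the cross bar of the wire bail: bar 90 mm long along the shaker's x, with a 50 mm rubber sleeve 10 mm thick in the middle; 97 mm from the pivot axis, on two 5 mm wire arms 90 mm apart
- bail (a joint): angle of the bail, rad. 0 is fully out (leaning 50 degrees past upright to the left, +y, where it rests at the start), 0.87 is upright, and about 1.44 has its bar lying on the stopper of a flask in the cup (at most 2.1, with no flask). It swings freely: once past upright it falls on by its own weight, slowly, until it lies on the stopper
- open_flask_a: conical flask without stopper, 71 mm wide, 115 mm tall; leave it alone; origin under its base
- open_flask_b: conical flask without stopper, 62 mm wide, 101 mm tall; leave it alone; origin under its base
- beaker: beaker, 47 mm wide, 61 mm tall; leave it alone; origin under its base
- timer: round bench timer, 66 mm wide, 51 mm tall; leave it alone; origin under its base
There are look-alikes about, which are no part of the job. What is shaped like the part that bears flask_mid but blue is not meant.

How it is judged (in metres and radians):
On the way, in this order (a step that is already met when the one before it is completed fails the run):
1. the brake lever is up in its last notch, the button out, and let go (value of joint brake_lever above 0.61 rad and value of joint brake_button below 0.0015 m and contact force between the fingers and shaker below 0.3 N), for 0.2 s.
2. with the brake still on, the stoppered flask stands upright in the cup, let go (value of joint brake_lever above 0.61 rad and horizontal distance between flask_mid and holder below 0.009 m and z of flask_mid in the frame of holder between 0.056 and 0.066 m and angle between flask_mid's own z axis and vertical below 0.1 rad and contact force between the fingers and flask below 0.1 N), for 0.2 s.
3. with the brake still on, the bar of the bail lies on the stopper, let go (value of joint brake_lever above 0.61 rad and horizontal distance between flask_mid and holder below 0.009 m and z of flask_mid in the frame of holder between 0.056 and 0.066 m and angle between flask_mid's own z axis and vertical below 0.1 rad and value of joint bail between 1.36 and 1.52 rad and contact force between the fingers and shaker below 0.3 N), for 0.2 s.
4. the release button is pressed in while the lever is up (value of joint brake_lever above 0.5 rad and value of joint brake_button above 0.0045 m).
At the end, for the whole second after the job is handed in: lever fully down (below 0.04 rad), button out; stoppered flask upright in the cup (within 9 mm of its centre, base within 5 mm of the floor, leaning under 0.1 rad); bail lying on its stopper (1.36 to 1.52 rad); all at rest, fingers clear of the shaker (value of joint brake_lever below 0.04 rad and value of joint brake_button below 0.0015 m and horizontal distance between flask_mid and holder below 0.009 m and z of flask_mid in the frame of holder between 0.056 and 0.066 m and angle between flask_mid's own z axis and vertical below 0.1 rad and value of joint bail between 1.36 and 1.52 rad and contact force between the fingers and shaker below 0.3 N and velocity of joint brake_lever below 0.05 rad/s and velocity of joint bail between -0.1 and 0.1 rad/s); the robot touches nothing.
It fails at once if the larger open flask is moved over 30 mm or tipped (distance of open_flask_a from where it was at the start of the episode above 0.03 m or angle between open_flask_a's own z axis and vertical above 0.5 rad).
It fails at once if the smaller open flask is moved over 30 mm or tipped (distance of open_flask_b from where it was at the start of the episode above 0.03 m or angle between open_flask_b's own z axis and vertical above 0.5 rad).
It fails at once if the beaker is moved over 30 mm or tipped (distance of beaker from where it was at the start of the episode above 0.03 m or angle between beaker's own z axis and vertical above 0.5 rad).
It fails at once if the timer is moved over 30 mm or tipped (distance of timer from where it was at the start of the episode above 0.03 m or angle between timer's own z axis and vertical above 0.5 rad).
It fails at once if the stoppered flask is tipped over (angle between flask_mid's own z axis and vertical above 0.7 rad).
It also fails if it takes over 72 s, if anything falls off the work surface, if the arm or the gripper's body presses on something with over 40 N, if the wrist force passes 120 N, or if a joint passes its speed limit or range.

### The arm

A 6-joint arm with a two-finger parallel gripper is mounted at the origin on a cart in front of the work surface, level with it; the furniture and walls round the work are solid. World frame = base frame: x ahead of the robot, y to its left, z up, the work surface at z = 0. Lengths are in m, angles in degrees, forces in N, time in s.
With the tool pointing down it reaches from about 0.35 to 0.875 m from the base axis. Payload 4.2 kg.
Tool frame: the origin (TCP) lies midway between the tips of the shut fingers; the grasp point (between the pads) lies r.grasp_offset behind it (r.grasp_offset is the distance from the TCP to the grasp point, in m); z points along the fingers, y is the direction in which the jaws open and shut (so a half turn about z gives the same grasp; the last joint's range is limited). The gripper opens to 87 mm and grips with 3 to 60 N. Pads are 19 mm wide; open, the fingers measure 117 mm over their backs; the gripper's body (75 mm by 190 mm) begins 51 mm behind the grasp point.
Start: joints at [-60.527, 22.042, 0.453, 0, -68.411, -14.817], TCP at [0.158, -0.605, 0.223] pointing down, gripper open.
Joint ranges: [-179.83, 179.83], [-69.29, 118.12], [-61.27, 80.66], [-181.25, 117.63], [-171.15, -9.14], [-177.46, 177.46]. Speed limits (degrees/s): [159.86, 159.86, 180, 180, 180, 180].

### API

Orientations are given as a 3x3 rotation matrix whose columns are the frame's x, y, z axes.
In Python, from station import sense, optics, r gives the robot as it stands. The module is installed in compiled form; this text tells all that it offers.
- The arm moves only by the tool servo_tool, never from a script. Its argument "deltas" is a list of rows, each an object with "slide": the shift along the tool's x, y, z in units of 25 mm (1.0 is 25 mm), a list of three; "spin": the turn about the tool's z in units of 8 degrees (1.0 is 8 degrees). A call has 1 to 10 rows; each row shifts and turns the pose as measured when the row begins, along the tool's axes as they then stand; what a row does not reach is not made up. A row lasts 1/10 s, in which the tool goes at most 50 mm and 8.59 degrees, less where a joint would pass 70% of its speed; a pose out of reach is approached as far as the arm can. A call is refused whole if a number of a shift passes 1 or a number of a turn 1, either way. A call with a gripper value outside its range is refused whole. "gripper" is the closure in counts, from 0 (fully open) to 255 (shut), set as the call begins (left out, the last holds). The fingers move at their own pace and stop on an object; the grip force is fixed at half the most. Time passes only in rows, so rows that do not move let the fingers close. It gives the time, the measured TCP pose, the force and the opening at its end, in the units of the state.
- sense(): the state, without advancing time (a new reading comes with each control period).
- optics.capture(name): name is "scene" or "top" or "wrist"; returns a dict with "frame" (480x640x3 uint8, red, green, blue), "camera_matrix" (3x3 intrinsics, pixels), "eye" and "rotation" of the camera in the world. Camera axes: x right, y down, z forward; pixel columns grow to the right and rows downward; lengths in m; the calibration is good to about 2 mm. A picture is of the moment at which its call begins. There is no depth.
- r.finish_job(): hands the job in, once; it reports no verdict.
The state is a dict: "time_s": time; "joints": joint angles; "joint_velocities": joint speeds; "effort": joint torques, N m; "tcp_pos": TCP position; "ee_rot": TCP orientation; "wrist_force": force on the tool from outside, world axes, zero at the start; "moment": the same for the moment, N m; "gripper_width": opening from 0.0 (shut) to 1.0 (fully open).
Only numpy, scipy, OpenCV 4.12 (cv2) and the standard library are available. Lean on these libraries where they do the work, as an engineer would, in place of code of your own. Each camera call takes 0.05 s, during which the arm holds its last target.

## Working session

There is one attempt and no reset: what is moved stays moved. The work goes in short steps, Python scripts to look and compute and a tool call to move; the robot and the scene stay as the last step left them, time stands still between calls to the robot, and variables do not carry over. Pictures are saved under pics/ and viewed, and the job is handed in when it is done.

Besides the shell and the picture viewer there is one more tool, called after ">>>" by a JSON object that holds its "api" and its "payload". servo_tool: Moves the arm, as the interface text tells. Its arguments: {"type":"object","properties":{"deltas":{"type":"array"},"gripper":{"type":"number"}},"required":["deltas"]}

```bash
mkdir -p pics; ls; python3 - <<'E'
from station import sense, optics, r
import cv2,numpy as np
np.set_printoptions(precision=4,suppress=True)
s=sense()
for k in s: print(k,s[k])
print(r.grasp_offset)
for n in ["scene","top","wrist"]:
    c=optics.capture(n)
    cv2.imwrite(f"pics/{n}0.png",c["frame"][:,:,::-1])
    print(n,c["camera_matrix"].tolist(),c["eye"],c["rotation"].tolist())
E
```

```text
pics
time_s 0.0
joints [-60.5289  22.0909   0.3792  -0.0278 -68.4085 -14.8171]
joint_velocities [-0.0671  0.0167 -0.1003  0.0169  0.0737  0.0062]
effort [ -0.0004 -39.0668  18.74     4.2198   0.011   -0.0002]
tcp_pos [ 0.158  -0.6041  0.2215]
ee_rot [[-0.9675 -0.2528 -0.0006]
 [-0.2528  0.9675  0.002 ]
 [ 0.0001  0.0021 -1.    ]]
wrist_force [-0.482   0.6027 -0.3597]
moment [-0.0097 -0.0209  0.0183]
gripper_width 0.9978760244985287
0.0187
scene [[520.1459036562741, 0.0, 323.1297871160131], [0.0, 520.1459036562741, 231.5913925774571], [0.0, 0.0, 1.0]] [ 0.5378 -0.7521  1.238 ] [[0.9996034538638755, -0.027503390326838028, 0.00604140248124722], [-0.026696927192797024, -0.8573947465680638, 0.5139664606138694], [-0.008955953431842077, -0.5139239360819995, -0.8577890060032896]]
top [[517.9510720477203, 0.0, 322.3294994171307], [0.0, 517.9510720477203, 245.05994703901823], [0.0, 0.0, 1.0]] [ 0.3512 -0.0507  1.4583] [[0.01655963839904958, -0.987055826457614, 0.15951982269351137], [-0.9997543929869892, -0.018695905812468567, -0.011900286091849495], [0.014728614303772118, -0.15928357907181737, -0.9871229960642002]]
wrist [[356.76346891235863, 0.0, 318.764019399569], [0.0, 356.76346891235863, 239.18218730938807], [0.0, 0.0, 1.0]] [ 0.0907 -0.6213  0.3836] [[-0.25356845045201554, 0.9350137239236865, 0.2478958995419742], [0.9673141444543755, 0.24443011634660258, 0.06750751188783842], [0.0025272265161798754, 0.25691098516246264, -0.966431766256154]]
```

View pics/scene0.png

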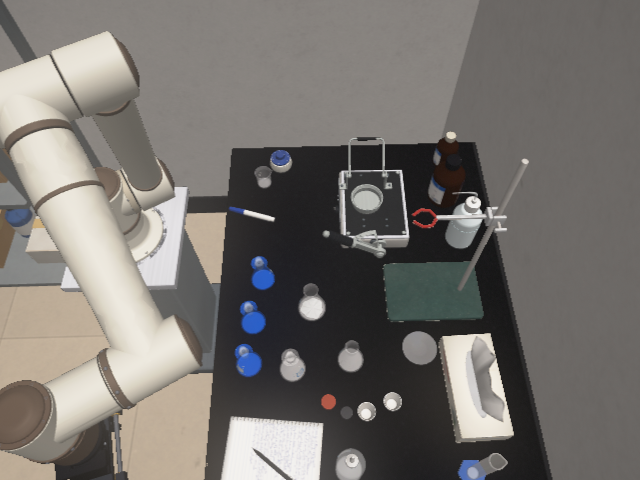

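View pics/top0.png

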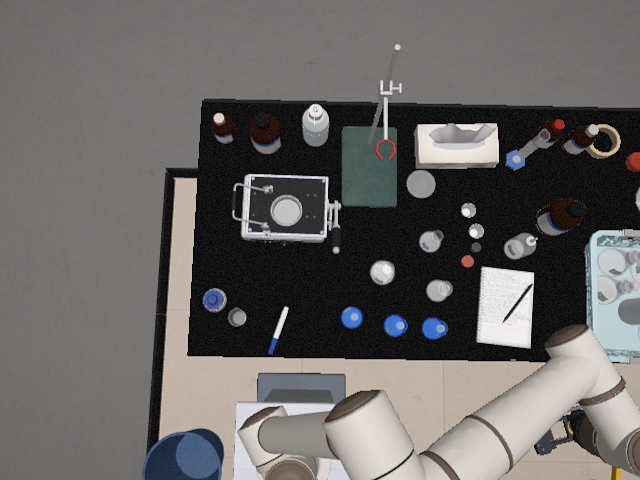

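View pics/wrist0.png

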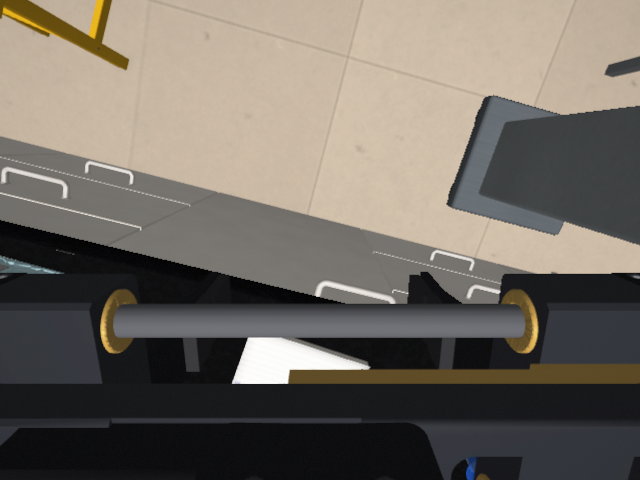

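```bash
python3 - <<'E'
import cv2
a=cv2.imread('pics/scene0.png');b=cv2.imread('pics/top0.png')
cv2.imwrite('pics/s_fl.png',cv2.resize(a[250:480,220:420],None,fx=3,fy=2.6,interpolation=cv2.INTER_CUBIC)[:600])
cv2.imwrite('pics/s_sh.png',cv2.resize(a[120:280,300:430],None,fx=3.7,fy=3.7,interpolation=cv2.INTER_CUBIC))
cv2.imwrite('pics/t_sh.png',cv2.resize(b[160:270,220:350],None,fx=5,fy=5,interpolation=cv2.INTER_CUBIC))
cv2.imwrite('pics/t_fl.png',cv2.resize(b[190:350,330:550],None,fx=3.6,fy=3.6,interpolation=cv2.INTER_CUBIC))
E
```

```text
(no output)
```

View pics/s_fl.png

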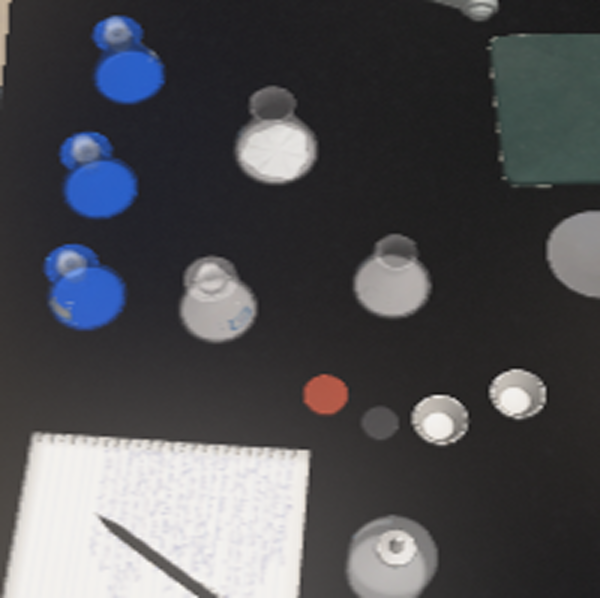

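View pics/s_sh.png

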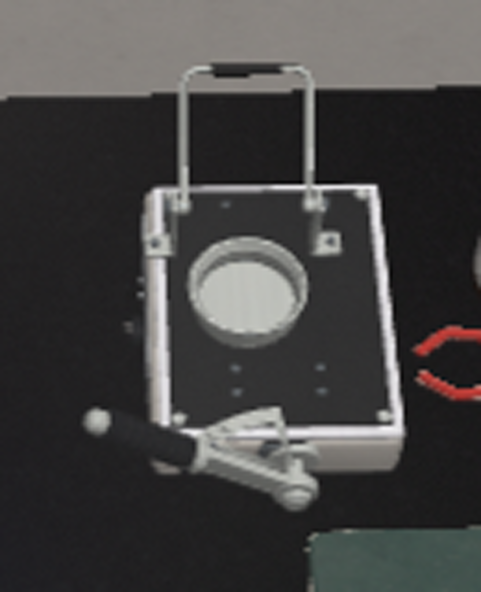

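View pics/t_sh.png

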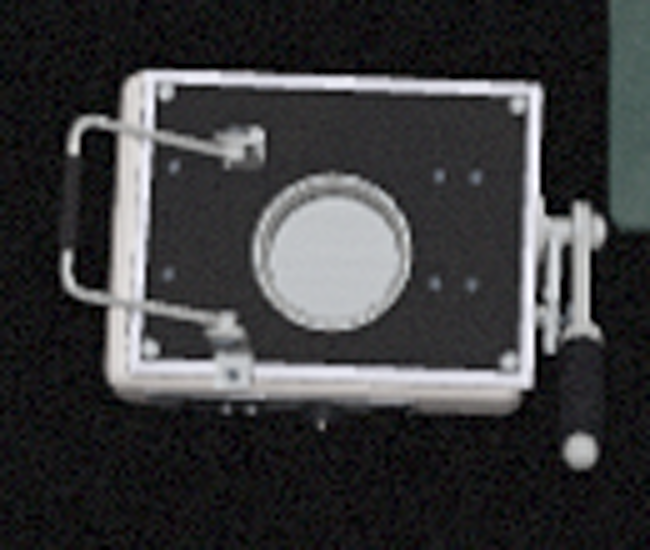

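View pics/t_fl.png

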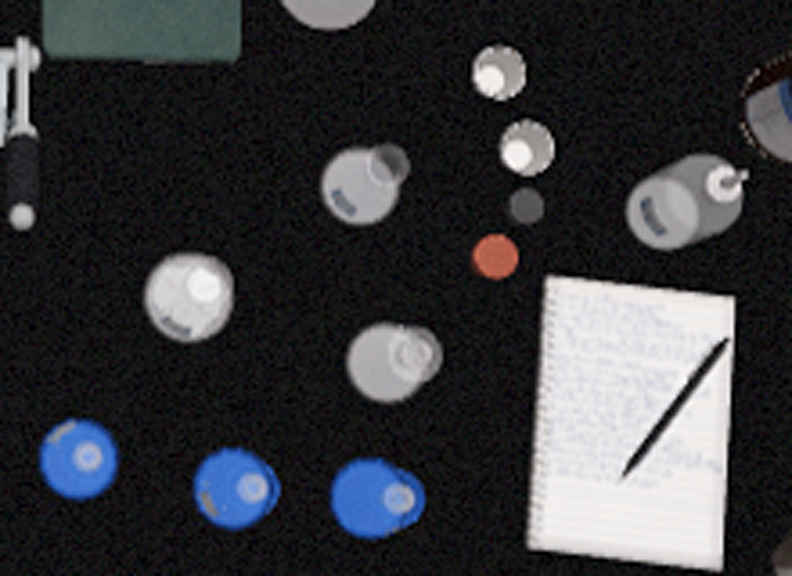

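```bash
cat > h.py <<'E'
import numpy as np,cv2
from station import sense,optics,r
np.set_printoptions(precision=4,suppress=True)
def cap(n,f=None):
    c=optics.capture(n)
    if f: cv2.imwrite(f,c["frame"][:,:,::-1])
    return c
def ray(c,p):
    d=np.array(c["rotation"])@np.linalg.inv(np.array(c["camera_matrix"]))@np.array([p[0],p[1],1.])
    return np.array(c["eye"]),d/np.linalg.norm(d)
def onz(c,p,z):
    e,d=ray(c,p); return e+d*(z-e[2])/d[2]
def tri(c1,p1,c2,p2):
    e1,d1=ray(c1,p1);e2,d2=ray(c2,p2)
    A=np.stack([d1,-d2],1);t=np.linalg.lstsq(A,e2-e1,rcond=None)[0]
    a=e1+t[0]*d1;b=e2+t[1]*d2
    return (a+b)/2,np.linalg.norm(a-b)
def proj(c,P):
    q=np.array(c["camera_matrix"])@np.array(c["rotation"]).T@(np.array(P)-np.array(c["eye"]));return q[:2]/q[2]
E
python3 - <<'E'
from h import *
s=cap("scene");t=cap("top")
S=lambda x,y:(x/3.7+300,y/3.7+120)
T=lambda x,y:(x/5+220,y/5+160)
SF=lambda x,y:(x/3+220,y/2.6+250)
TF=lambda x,y:(x/3.6+330,y/3.6+190)
print("stopper",tri(s,SF(210,272),t,TF(413,352)))
print("base", onz(s,SF(218,305),0),onz(t,TF(387,363),0))
print("cup floor",onz(s,S(246,295),.083),onz(t,T(337,252),.083))
print("cup rim",onz(s,S(248,283),.104),onz(t,T(332,252),.104))
print("button",tri(s,S(97,420),t,T(580,451)))
print("bar",tri(s,S(247,70),t,T(72,200)))
z=.08
for n,a,b in [("front right",S(165,433),T(531,385)),("fl",S(155,190),T(130,375)),("bl",S(377,187),T(148,75)),("br",S(399,428),T(541,88))]:
    print(n,onz(s,a,z),onz(t,b,z))
for n,a,b in [("A",SF(275,155),TF(190,298)),("Bb",SF(392,287),TF(360,187))]:
    print(n,onz(s,a,0),onz(t,b,0))
E
```

```text
stopper (array([ 0.4631, -0.3898,  0.1043]), np.float64(0.0009231153458557083))
base [ 0.4633 -0.3876  0.    ] [ 0.4622 -0.3954  0.    ]
cup floor [0.6649 0.036  0.083 ] [0.667  0.0291 0.083 ]
cup rim [0.6648 0.0319 0.104 ] [0.6621 0.0306 0.104 ]
button (array([ 0.552 , -0.1018,  0.1427]), np.float64(0.0018712873900101176))
bar (array([0.6671, 0.1568, 0.1889]), np.float64(0.0006735288992551121))
front right [ 0.6008 -0.0763  0.08  ] [ 0.5962 -0.0774  0.08  ]
fl [0.6035 0.1358 0.08  ] [0.5975 0.139  0.08  ]
bl [0.7707 0.133  0.08  ] [0.7653 0.1359 0.08  ]
br [ 0.764  -0.0775  0.08  ] [ 0.7624 -0.0804  0.08  ]
A [ 0.5112 -0.2409  0.    ] [ 0.5106 -0.2409  0.    ]
Bb [ 0.6033 -0.3749  0.    ] [ 0.6017 -0.3765  0.    ]
```

>>> {"api": "servo_tool", "payload": {"deltas": [{"slide": [0,0,-1],"spin": 0.96},{"slide": [0,0,-1],"spin": 0.96},{"slide": [0,0,-1],"spin": 0},{"slide": [-0.8,1,0],"spin": 0},{"slide": [-0.8,1,0],"spin": 0},{"slide": [-0.8,1,0],"spin": 0},{"slide": [-0.8,1,0],"spin": 0},{"slide": [-0.8,1,0],"spin": 0},{"slide": [-0.8,1,0],"spin": 0},{"slide": [-0.8,1,0],"spin": 0}], "gripper": 0}}

```text
time_s: 1.25
tcp_pos: [0.3046, -0.4289, 0.2975]
ee_rot: [[-0.999, 0.032, -0.002], [0.032, 0.999, 0.006], [0.002, 0.006, -1.0]]
wrist_force: [0.5, -0.9, 0.5]
gripper_width: 1.0
```

```bash
cat > go.py <<'E'
import sys
from h import *
s=sense();p=np.array(s["tcp_pos"]);R=np.array(s["ee_rot"])
print("t",s["time_s"],"p",p,"ydir",R[:,1],"z",R[:,2],"F",np.array(s["wrist_force"]),"w",round(s["gripper_width"]*87,1))
if len(sys.argv)>3:
    g=np.array([float(v) for v in sys.argv[1:4]])
    print("units",R.T@(g-p)/.025)
E
python3 go.py 0.571 -0.102 0.25
```

```text
t 1.25 p [ 0.3046 -0.4289  0.2975] ydir [0.0321 0.9995 0.0056] z [-0.0017  0.0056 -1.    ] F [ 0.5255 -0.8834  0.4735] w 87.0
units [-10.2332  13.3991   1.9563]
```

>>> {"api": "servo_tool", "payload": {"deltas": [{"slide": [-0.8,1,0],"spin": -0.14},{"slide": [-0.8,1,0],"spin": 0},{"slide": [-0.8,1,0],"spin": 0},{"slide": [-0.8,1,0],"spin": 0},{"slide": [-0.8,1,0],"spin": 0},{"slide": [-0.8,1,0],"spin": 0},{"slide": [-0.8,1,0],"spin": 0},{"slide": [-0.8,1,0],"spin": 0},{"slide": [-0.8,1,0],"spin": 0},{"slide": [-0.8,1,0],"spin": 0}], "gripper": 60}}

```text
time_s: 2.25
tcp_pos: [0.5141, -0.1693, 0.2993]
ee_rot: [[-1.0, 0.011, 0.0], [0.011, 1.0, 0.006], [0.0, 0.006, -1.0]]
wrist_force: [0.2, 0.1, -1.2]
gripper_width: 0.766
```

```bash
python3 go.py 0.571 -0.102 0.22
```

```text
t 2.25 p [ 0.5141 -0.1693  0.2993] ydir [0.0112 0.9999 0.006 ] z [ 0.     0.006 -1.   ] F [ 0.1794  0.1449 -1.2101] w 66.7
units [-2.2457  2.6965  3.1886]
```

>>> {"api": "servo_tool", "payload": {"deltas": [{"slide": [-0.75,0.9,0.5],"spin": 0},{"slide": [-0.75,0.9,0.7],"spin": 0},{"slide": [-0.6,0.8,0.7],"spin": 0},{"slide": [0,0,0],"spin": 0}]}}

```text
time_s: 2.65
tcp_pos: [0.5714, -0.0985, 0.2507]
ee_rot: [[-1.0, 0.007, 0.002], [0.007, 1.0, 0.006], [-0.002, 0.006, -1.0]]
wrist_force: [-0.2, -0.6, -0.1]
gripper_width: 0.765
```

```bash
python3 go.py 0.571 -0.102 0.112; python3 - <<'E'
from h import *
cap("wrist","pics/w1.png")
for n in ("scene","top"):
    c=cap(n,f"pics/{n}1.png")
a=cv2.imread('pics/scene1.png');b=cv2.imread('pics/top1.png')
A=cv2.resize(a[140:270,290:420],(400,400),interpolation=2);B=cv2.resize(b[160:290,230:360],(400,400),interpolation=2)
cv2.imwrite('pics/c1.png',np.hstack([A,B]))
E
```

```text
t 2.65 p [ 0.5714 -0.0985  0.2507] ydir [0.0069 1.     0.0064] z [ 0.002   0.0064 -1.    ] F [-0.1661 -0.6373 -0.0718] w 66.6
units [ 0.026  -0.1736  5.547 ]
```

View pics/w1.png

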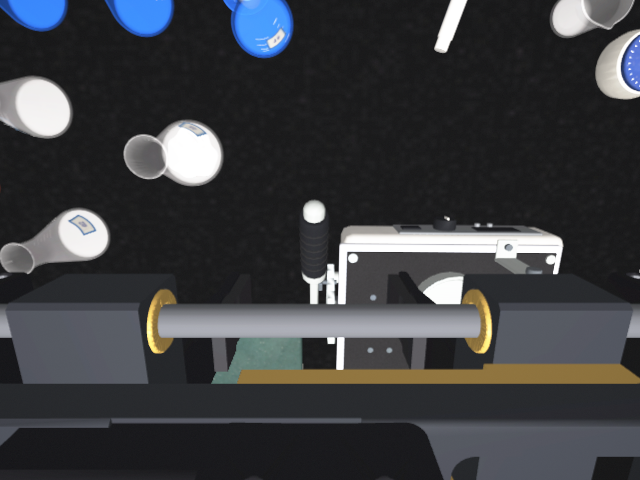

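View pics/c1.png

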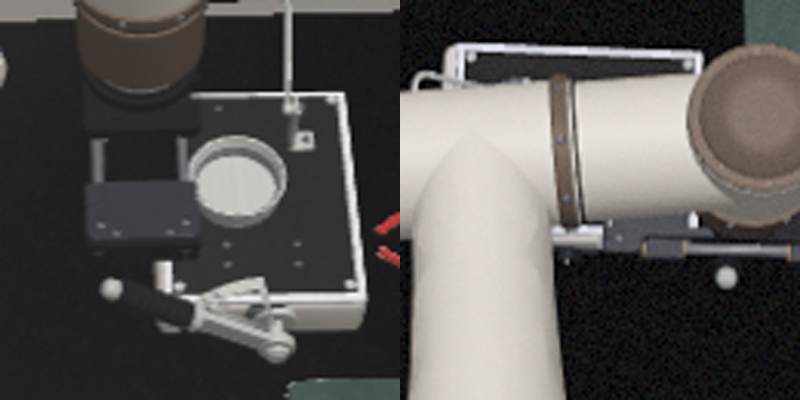

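```bash
python3 - <<'E'
from h import *
c=cap("wrist")
print(onz(c,(314,210),.146),onz(c,(314,250),.12),onz(c,(314,272),.105))
E
```

```text
[ 0.551 -0.103  0.146] [ 0.591  -0.1036  0.12  ] [ 0.617  -0.1041  0.105 ]
```

>>> {"api": "servo_tool", "payload": {"deltas": [{"slide": [0,-0.18,0.8],"spin": 0},{"slide": [0,0,0.8],"spin": 0},{"slide": [0,0,0.8],"spin": 0},{"slide": [0,0,0.8],"spin": 0},{"slide": [0,0,0.8],"spin": 0},{"slide": [0,0,0.8],"spin": 0},{"slide": [0,0,0.6],"spin": 0},{"slide": [0,0,0],"spin": 0}]}}

```text
time_s: 3.65
tcp_pos: [0.5742, -0.1138, 0.127]
ee_rot: [[-0.999, 0.021, 0.029], [0.021, 1.0, 0.005], [-0.029, 0.005, -1.0]]
wrist_force: [-0.6, -0.2, 0.1]
gripper_width: 0.764
```

```bash
python3 go.py 0.571 -0.103 0.112; python3 - <<'E'
from h import *
cap("wrist","pics/w2.png");cap("scene","pics/scene2.png")
a=cv2.imread('pics/scene2.png');b=cv2.imread('pics/w2.png')
A=cv2.resize(a[140:270,290:420],(400,400),interpolation=2);B=cv2.resize(b[170:400,200:430],(400,400),interpolation=2)
cv2.imwrite('pics/c2.png',np.hstack([A,B]))
E
```

```text
t 3.65 p [ 0.5742 -0.1138  0.127 ] ydir [0.0205 0.9998 0.0052] z [ 0.0293  0.0046 -0.9996] F [-0.6035 -0.1684  0.1033] w 66.5
units [0.1559 0.4272 0.5967]
```

View pics/c2.png

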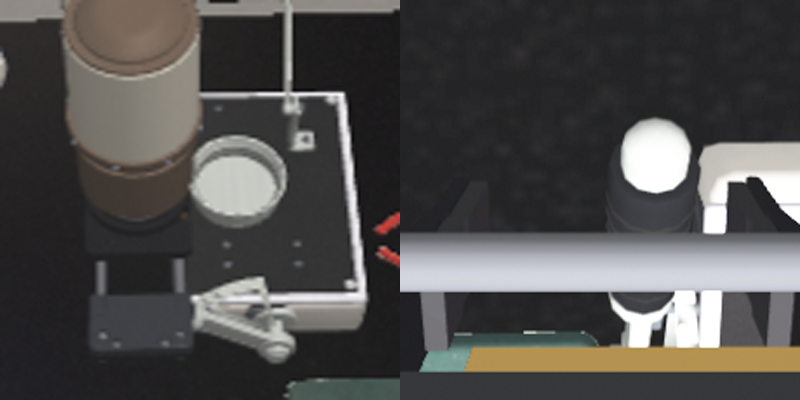

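>>> {"api": "servo_tool", "payload": {"deltas": [{"slide": [0.15,0.43,0.2],"spin": 0},{"slide": [0,0,0.2],"spin": 0},{"slide": [0,0,0.1],"spin": 0},{"slide": [0,0,0],"spin": 0}]}}

```text
time_s: 4.15
tcp_pos: [0.5744, -0.1022, 0.1199]
ee_rot: [[-0.999, 0.02, 0.041], [0.02, 1.0, 0.004], [-0.041, 0.005, -0.999]]
wrist_force: [0.7, -0.3, 0.2]
gripper_width: 0.766
```

```bash
python3 go.py 0.571 -0.103 0.112
```

```text
t 4.15 p [ 0.5744 -0.1022  0.1199] ydir [0.0196 0.9998 0.0052] z [ 0.0413  0.0043 -0.9991] F [ 0.7055 -0.3064  0.2032] w 66.6
units [ 0.1488 -0.0376  0.3091]
```

>>> {"api": "servo_tool", "payload": {"deltas": [{"slide": [0.1,-0.04,0.4],"spin": 0},{"slide": [0,0,0],"spin": 0},{"slide": [0,0,0],"spin": 0},{"slide": [0,0,0],"spin": 0},{"slide": [0,0,0],"spin": 0},{"slide": [0,0,0],"spin": 0}], "gripper": 255}}

```text
time_s: 4.75
tcp_pos: [0.5724, -0.1032, 0.1089]
ee_rot: [[-0.999, 0.019, 0.041], [0.02, 1.0, 0.004], [-0.041, 0.005, -0.999]]
wrist_force: [-0.1, 0.0, -0.8]
gripper_width: 0.3
```

```bash
python3 go.py 0.571 -0.103 0.112
```

```text
t 4.75 p [ 0.5724 -0.1032  0.1089] ydir [0.0194 0.9998 0.0049] z [ 0.0414  0.0041 -0.9991] F [-0.1048  0.004  -0.8357] w 26.1
units [ 0.0515  0.0093 -0.1251]
```

>>> {"api": "servo_tool", "payload": {"deltas": [{"slide": [-0.31,0,-0.41],"spin": 0},{"slide": [-0.35,0.01,-0.38],"spin": 0},{"slide": [-0.38,0.01,-0.35],"spin": 0},{"slide": [-0.41,0.01,-0.31],"spin": 0}]}}

```text
time_s: 5.15
tcp_pos: [0.5979, -0.102, 0.1378]
ee_rot: [[-1.0, 0.024, 0.014], [0.024, 1.0, 0.008], [-0.014, 0.009, -1.0]]
wrist_force: [-4.7, 0.1, -8.7]
gripper_width: 0.263
```

```bash
cat > arc.py <<'E'
import sys
from h import *
s=sense();p=np.array(s["tcp_pos"]);R=np.array(s["ee_rot"])
G=p-r.grasp_offset*R[:,2]
d=G-np.array([.694,0,.045])
print("G",G,"r",np.hypot(d[0],d[2]),"th",np.degrees(np.arctan2(d[2],-d[0])),"F",np.array(s["wrist_force"]),"zt",R[:,2],"yd",R[:,1])
for t in map(float,sys.argv[1:]):
    g=np.array([.694-.148*np.cos(np.radians(t)),-.103,.045+.148*np.sin(np.radians(t))])
    print(t,R.T@(g-G)/.025)
E
python3 arc.py 55 60 65 70 75
```

```text
G [ 0.5977 -0.1022  0.1565] r 0.14737650596684446 th 49.17766177928562 F [-4.7254  0.0568 -8.6734] zt [ 0.0139  0.0084 -0.9999] yd [0.0241 0.9997 0.0087]
55.0 [-0.464  -0.0173 -0.3822]
60.0 [-0.9033 -0.0044 -0.6536]
65.0 [-1.3644  0.0088 -0.8856]
70.0 [-1.8441  0.022  -1.0766]
75.0 [-2.3386  0.0352 -1.225 ]
```

>>> {"api": "servo_tool", "payload": {"deltas": [{"slide": [-0.46,0,-0.4],"spin": 0},{"slide": [-0.45,0.01,-0.3],"spin": 0},{"slide": [-0.47,0.01,-0.26],"spin": 0},{"slide": [-0.48,0.01,-0.22],"spin": 0}]}}

```text
time_s: 5.55
tcp_pos: [0.6303, -0.1026, 0.1583]
ee_rot: [[-0.999, 0.03, -0.03], [0.029, 0.999, 0.012], [0.03, 0.011, -0.999]]
wrist_force: [-9.3, 1.9, -3.3]
gripper_width: 0.264
```

```bash
python3 arc.py 70 75 76
```

```text
G [ 0.6309 -0.1028  0.177 ] r 0.14630546609629388 th 64.4520689111378 F [-9.3197  1.9267 -3.3063] zt [-0.0298  0.012  -0.9995] yd [0.0298 0.9995 0.0111]
70.0 [-0.4904  0.0098 -0.2978]
75.0 [-0.9778  0.0262 -0.4677]
76.0 [-1.077   0.0295 -0.4965]
```

>>> {"api": "servo_tool", "payload": {"deltas": [{"slide": [-0.5,0.01,-0.25],"spin": 0},{"slide": [-0.5,0.01,-0.2],"spin": 0},{"slide": [-0.2,0,-0.05],"spin": 0}]}}

```text
time_s: 5.85
tcp_pos: [0.6434, -0.1025, 0.1632]
ee_rot: [[-0.996, 0.034, -0.081], [0.033, 0.999, 0.015], [0.082, 0.013, -0.997]]
wrist_force: [-7.7, 3.8, 4.5]
gripper_width: 0.267
```

```bash
python3 arc.py 74 75 76
```

```text
G [ 0.6449 -0.1028  0.1819] r 0.1453886584095936 th 70.28253250210372 F [-7.6994  3.802   4.4811] zt [-0.0811  0.0154 -0.9966] yd [0.0344 0.9993 0.0126]
74.0 [-0.3116  0.0076 -0.2422]
75.0 [-0.4085  0.0113 -0.2778]
76.0 [-0.5061  0.0151 -0.3117]
```

>>> {"api": "servo_tool", "payload": {"deltas": [{"slide": [-0.5,0.02,-0.3],"spin": 0},{"slide": [-0.5,0.02,-0.2],"spin": 0}]}}

```text
time_s: 6.05
tcp_pos: [0.6543, -0.1025, 0.1665]
ee_rot: [[-0.991, 0.039, -0.124], [0.037, 0.999, 0.018], [0.125, 0.014, -0.992]]
wrist_force: [-15.9, 3.1, 3.0]
gripper_width: 0.26
```

```bash
python3 arc.py 74 75 76; python3 - <<'E'
from h import *
cap("wrist","pics/w3.png");cap("scene","pics/scene3.png")
a=cv2.imread('pics/scene3.png');b=cv2.imread('pics/w3.png')
A=cv2.resize(a[140:270,290:420],(400,400),interpolation=2);B=cv2.resize(b[100:400,200:500],(400,400),interpolation=2)
cv2.imwrite('pics/c3.png',np.hstack([A,B]))
E
```

```text
G [ 0.6566 -0.1029  0.185 ] r 0.1449510928333817 th 75.04905432311263 F [-15.8549   3.109    2.9831] zt [-0.1242  0.0185 -0.9921] yd [0.0389 0.9991 0.0137]
74.0 [ 0.1457 -0.0095 -0.0714]
75.0 [ 0.0504 -0.0052 -0.1112]
76.0 [-0.0456 -0.001  -0.1493]
```

View pics/c3.png

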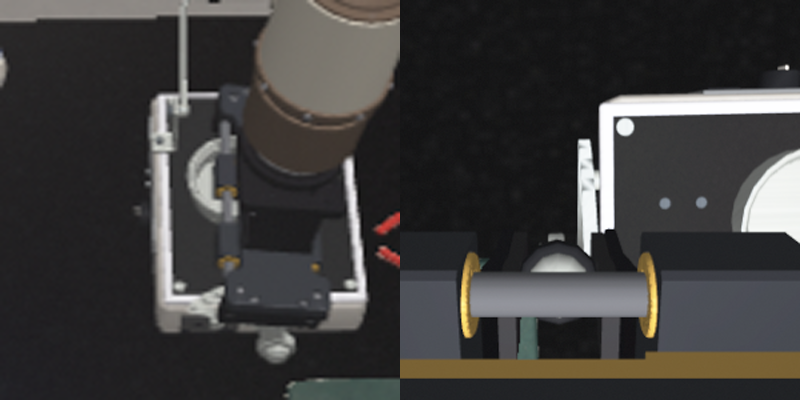

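>>> {"api": "servo_tool", "payload": {"deltas": [{"slide": [0,0,0],"spin": 0},{"slide": [0,0,0],"spin": 0},{"slide": [0,0,0],"spin": 0}], "gripper": 50}}

```text
time_s: 6.45
tcp_pos: [0.6547, -0.1033, 0.1673]
ee_rot: [[-0.991, 0.039, -0.125], [0.037, 0.999, 0.017], [0.125, 0.012, -0.992]]
wrist_force: [0.5, -0.8, 0.9]
gripper_width: 0.451
```

```bash
python3 arc.py 71.5; python3 - <<'E'
from h import *
cap("wrist","pics/w4.png");cap("scene","pics/scene4.png")
a=cv2.imread('pics/scene4.png');b=cv2.imread('pics/w4.png')
A=cv2.resize(a[140:270,290:420],(400,400),interpolation=2);B=cv2.resize(b[100:400,200:500],(400,400),interpolation=2)
cv2.imwrite('pics/c4.png',np.hstack([A,B]))
E
```

```text
G [ 0.657  -0.1036  0.1858] r 0.14558746907181044 th 75.27568357543537 F [ 0.5089 -0.8346  0.8578] zt [-0.1249  0.017  -0.992 ] yd [0.0387 0.9992 0.0123]
71.5 [0.3935 0.0083 0.0682]
```

View pics/c4.png

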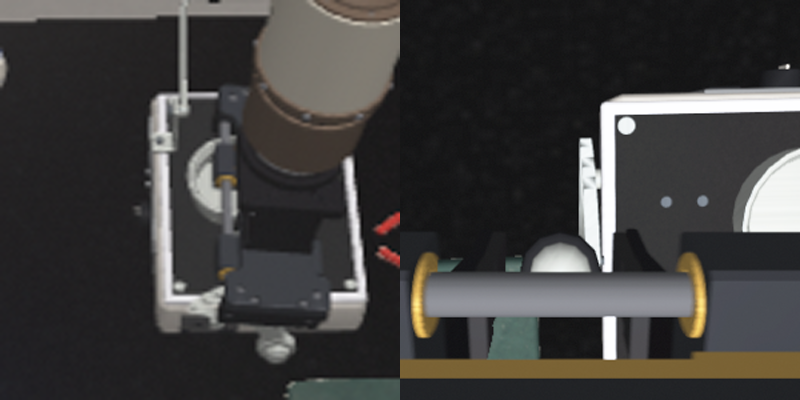

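>>> {"api": "servo_tool", "payload": {"deltas": [{"slide": [0.1,0,-0.8],"spin": 0},{"slide": [0.1,0,-0.8],"spin": 0},{"slide": [0.1,0,-0.8],"spin": 0},{"slide": [0.1,0,-0.8],"spin": 0},{"slide": [0.1,0,-0.8],"spin": 0}]}}

```text
time_s: 7.05
tcp_pos: [0.6551, -0.1045, 0.27]
ee_rot: [[-0.991, 0.039, -0.126], [0.037, 0.999, 0.017], [0.127, 0.012, -0.992]]
wrist_force: [0.2, -0.7, 0.2]
gripper_width: 0.798
```

```bash
python3 arc.py 71.5; python3 - <<'E'
from h import *
cap("wrist","pics/w5.png");cap("scene","pics/scene5.png")
a=cv2.imread('pics/scene5.png');b=cv2.imread('pics/w5.png')
A=cv2.resize(a[140:270,290:420],(400,400),interpolation=2);B=cv2.resize(b[100:400,200:500],(400,400),interpolation=2)
cv2.imwrite('pics/c5.png',np.hstack([A,B]))
E
```

```text
G [ 0.6575 -0.1048  0.2885] r 0.24623856708546507 th 81.47528544540471 F [ 0.1848 -0.695   0.211 ] zt [-0.1261  0.017  -0.9919] yd [0.0388 0.9992 0.0122]
71.5 [-0.1054  0.0066  4.1471]
```

View pics/c5.png

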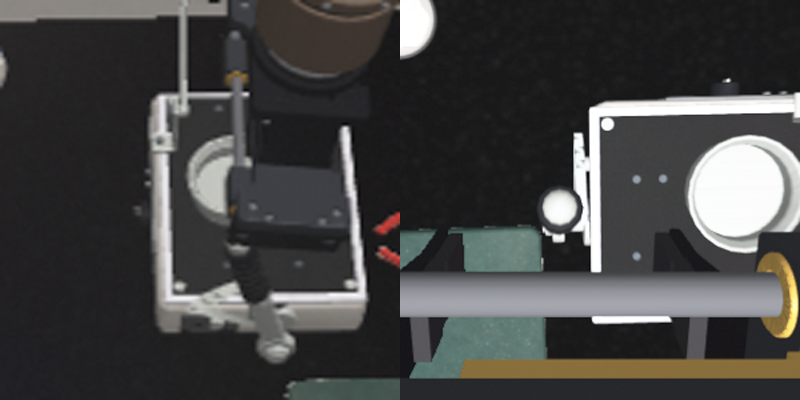

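```bash
python3 - <<'E'
from h import *
c=cap("wrist","pics/w6.png"); s=cap("scene","pics/s6.png")
print(onz(c,(460,244),.104), onz(c,(201+.75*159,100+.75*207),.214))
E
python3 go.py 0.463 -0.391 0.22
```

```text
[0.6647 0.0341 0.104 ] [ 0.6496 -0.102   0.214 ]
t 7.25 p [ 0.655  -0.1043  0.269 ] ydir [0.0389 0.9992 0.0129] z [-0.126   0.0177 -0.9919] F [ 0.0127 -0.5566 -1.3256] w 69.8
units [  6.9421 -11.783    2.7083]
```

View pics/w6.png

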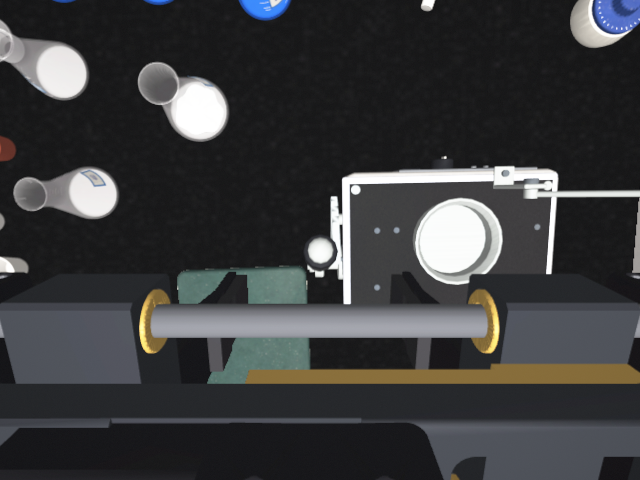

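```bash
python3 - <<'E'
from h import *
a=cv2.imread('pics/s6.png')
cv2.imwrite('pics/s6c.png',cv2.resize(a[150:270,310:430],(600,600),interpolation=2))
E
```

View pics/s6c.png

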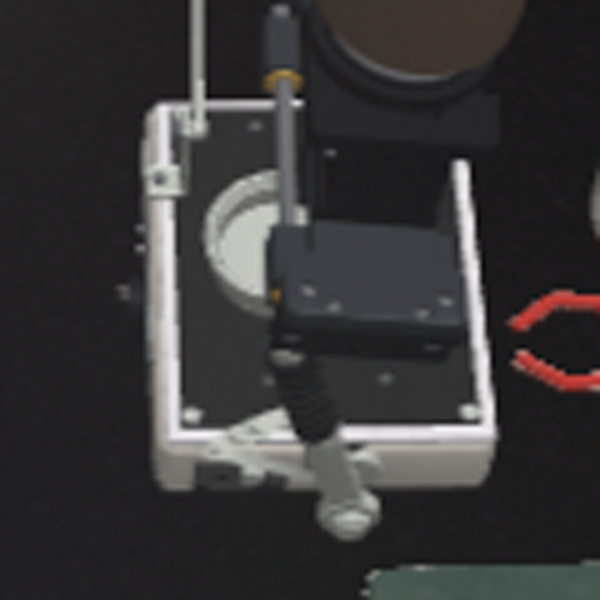

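>>> {"api": "servo_tool", "payload": {"deltas": [{"slide": [0.6,-1,0],"spin": 0},{"slide": [0.6,-1,0],"spin": 0},{"slide": [0.6,-1,0],"spin": 0},{"slide": [0.6,-1,0],"spin": 0},{"slide": [0.6,-1,0],"spin": 0},{"slide": [0.6,-1,0],"spin": 0},{"slide": [0.6,-1,0],"spin": 0},{"slide": [0.6,-1,0],"spin": 0},{"slide": [0.6,-1,0],"spin": 0},{"slide": [0.6,-1,0],"spin": 0}]}}

```text
time_s: 8.25
tcp_pos: [0.4885, -0.3517, 0.269]
ee_rot: [[-0.988, 0.033, -0.15], [0.029, 0.999, 0.026], [0.151, 0.021, -0.988]]
wrist_force: [-0.2, -0.3, 0.4]
gripper_width: 0.803
```

```bash
python3 go.py 0.463 -0.391 0.22;python3 - <<'E'
from h import *
cap("top","pics/top7.png"); cap("scene","pics/s7.png"); cap("wrist","pics/w7.png")
a=cv2.imread('pics/s7.png');b=cv2.imread('pics/top7.png')
A=cv2.resize(a[150:270,310:430],(400,400),interpolation=2);B=cv2.resize(b[165:265,240:340],(400,400),interpolation=2)
cv2.imwrite('pics/c7.png',np.hstack([A,B]))
E
```

```text
t 8.25 p [ 0.4885 -0.3517  0.269 ] ydir [0.0326 0.9992 0.0212] z [-0.1499  0.0259 -0.9884] F [-0.1755 -0.334   0.3945] w 69.8
units [ 0.6682 -1.6472  2.0512]
```

View pics/c7.png

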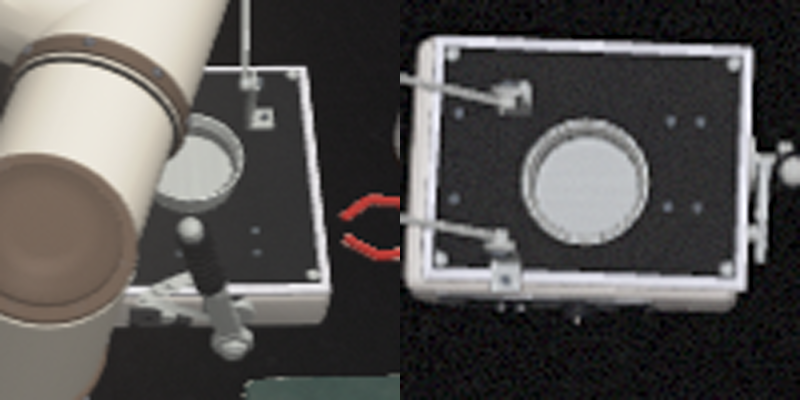

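View pics/w7.png

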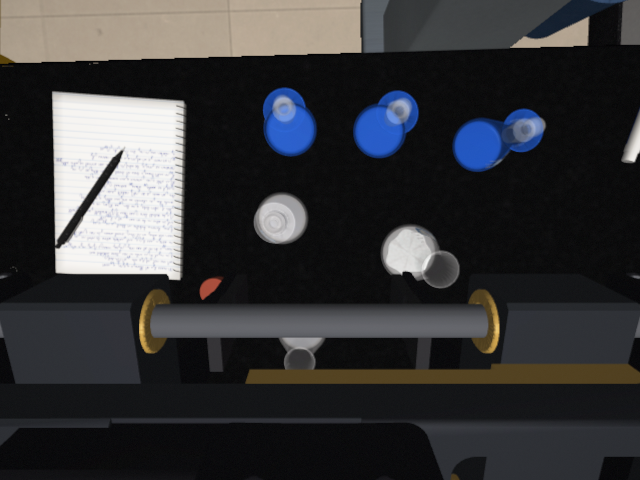

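```bash
python3 - <<'E'
from h import *
s=cap("scene");t=cap("top");w=cap("wrist")
print("button",tri(s,(367.1,218.9),t,(338,207.5)))
print("cup rim",onz(t,(286.25,210.5),.104))
print("floor",onz(t,(240+.25*187,165+.25*183),.083))
print("stopper wrist",onz(w,(276,223),.111),"base",onz(w,(281,218),0),"collar",onz(w,(277,222),.096), "tri",tri(w,(276,223),s,(290,354.6)))
print("A base",onz(w,(411,252),0))
E
```

```text
button (array([ 0.6487, -0.103 ,  0.207 ]), np.float64(0.0005733905394621669))
cup rim [0.6618 0.031  0.104 ]
floor [0.666  0.0309 0.083 ]
stopper wrist [ 0.4649 -0.385   0.111 ] base [ 0.4657 -0.3898  0.    ] collar [ 0.4649 -0.3856  0.096 ] tri (array([ 0.4644, -0.3869,  0.097 ]), np.float64(0.0028325467236437747))
A base [ 0.5137 -0.2291  0.    ]
```

```bash
python3 - <<'E'
from h import *
s=cap("scene");t=cap("top")
print("boundary check", proj(s,[.694,-.103,.045]))
for hx in (.692,.694,.697):
  for th in (71.4,74,76):
    a=np.radians(th)
    f=lambda L:np.array([hx-L*np.cos(a),-.103,.045+L*np.sin(a)])
    print(hx,th,*[np.round(proj(c,f(L)),1) for c in (s,t) for L in (90,128,166,174,178) for L in [L/1000]])
a=np.radians(35)
f=lambda L:np.array([.694-L*np.cos(a),-.103,.045+L*np.sin(a)])
print("down",*[np.round(proj(c,f(L/1000)),1) for c in (s,t) for L in (90,128,166,174,178)])
b=cv2.imread('pics/s7.png');b=b[190:260,340:400]
cv2.imwrite('pics/s7z.png',cv2.resize(b,(600,600)[::1],interpolation=2) if 0 else cv2.resize(b,None,fx=8,fy=8,interpolation=2))
b=cv2.imread('pics/top7.png')[180:250,310:380]
cv2.imwrite('pics/t7z.png',cv2.resize(b,None,fx=8,fy=8,interpolation=2))
E
```

```text
boundary check [380.3965 251.6328]
0.692 71.4 [370.9 235.4] [366.9 227.9] [362.8 220.1] [361.9 218.4] [361.4 217.5] [336.7 208.7] [337.3 210.1] [337.8 211.6] [338.  211.9] [338.  212.1]
0.692 74 [372.5 235.1] [369.3 227.5] [365.9 219.5] [365.1 217.8] [364.8 216.9] [336.8 207.1] [337.3 207.8] [337.9 208.6] [338.  208.7] [338.1 208.8]
0.692 76 [373.8 234.9] [371.1 227.2] [368.3 219.1] [367.7 217.3] [367.4 216.5] [336.8 205.9] [337.4 206.1] [338.  206.2] [338.1 206.3] [338.2 206.3]
0.694 71.4 [371.7 235.3] [367.8 227.9] [363.6 220.1] [362.7 218.4] [362.3 217.5] [336.7 208. ] [337.3 209.3] [337.8 210.8] [338.  211.1] [338.  211.3]
0.694 74 [373.4 235.1] [370.1 227.5] [366.7 219.5] [366.  217.7] [365.6 216.9] [336.8 206.4] [337.3 207.1] [337.9 207.8] [338.1 207.9] [338.1 208. ]
0.694 76 [374.6 234.9] [372.  227.2] [369.2 219.1] [368.6 217.3] [368.2 216.4] [336.8 205.2] [337.4 205.3] [338.  205.4] [338.1 205.5] [338.2 205.5]
0.697 71.4 [373.  235.3] [369.  227.9] [364.9 220. ] [364.  218.3] [363.5 217.5] [336.8 206.8] [337.3 208.2] [337.9 209.6] [338.  209.9] [338.  210.1]
0.697 74 [374.6 235. ] [371.4 227.4] [368.  219.4] [367.3 217.7] [366.9 216.8] [336.8 205.3] [337.3 205.9] [337.9 206.6] [338.1 206.7] [338.1 206.8]
0.697 76 [375.8 234.8] [373.2 227.1] [370.4 219. ] [369.8 217.3] [369.5 216.4] [336.8 204.1] [337.4 204.2] [338.  204.3] [338.1 204.3] [338.2 204.3]
down [353.  242.6] [340.8 238.6] [328.3 234.5] [325.6 233.6] [324.3 233.2] [336.  227.2] [336.2 237.3] [336.4 247.7] [336.4 249.9] [336.5 251.1]
```

View pics/s7z.png

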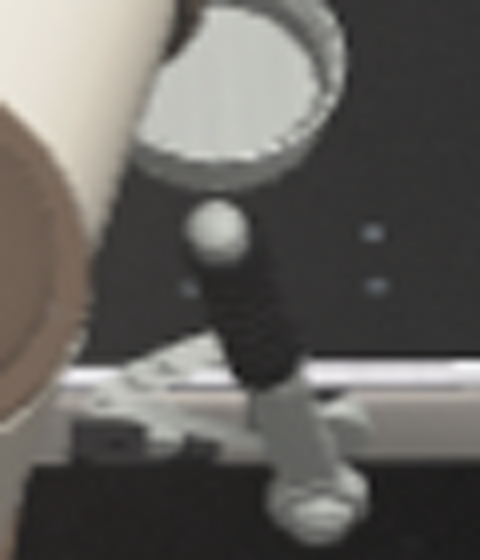

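View pics/t7z.png

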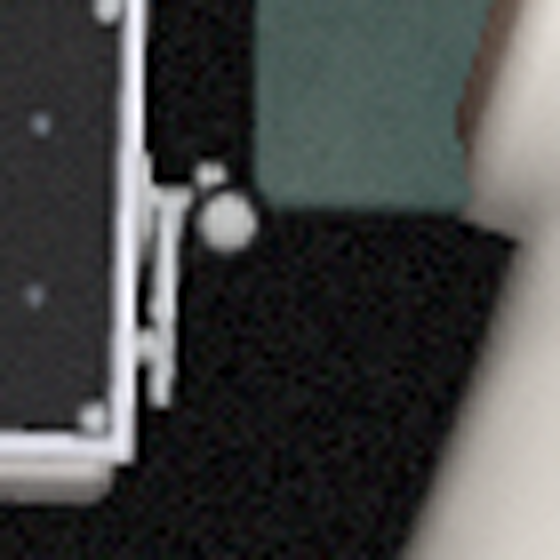

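```bash
python3 - <<'E'
from h import *
b=cv2.imread('pics/w6.png')[215:290,285:360]
cv2.imwrite('pics/w6z.png',cv2.resize(b,None,fx=8,fy=8,interpolation=2))
E
```

```text
(no output)
```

View pics/w6z.png

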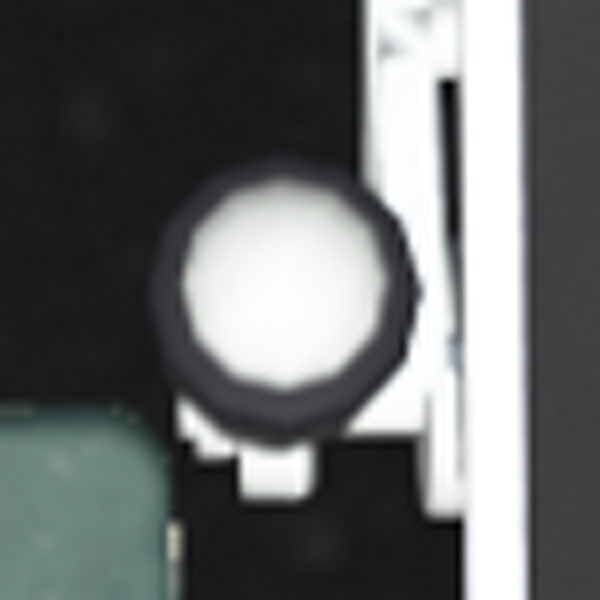

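```bash
python3 - <<'E'
from h import *
w=cap("wrist");s=sense()
R=np.array(s["ee_rot"]);p=np.array(s["tcp_pos"])
# camera relative to tool
rc=R.T@np.array(w["rotation"]);ec=R.T@(np.array(w["eye"])-p)
print(rc,ec)
p6=np.array([.655,-.1043,.269]);z=np.array([-.126,.0177,-.9919]);y=np.array([.0389,.9992,.0129]);R6=np.stack([np.cross(y,z),y,z],1)
Kc=np.array(w["camera_matrix"])
for px,dia,D in [((285/8+285,284/8+215),204/8,.017),((285/8+285,303/8+215),270/8,.024)]:
    d=np.linalg.inv(Kc)@np.array([px[0],px[1],1])
    P=p6+R6@(ec+rc@(d*Kc[0,0]*D/dia))
    print(px,P,P-[.694,0,.045])
E
```

```text
[[ 0.0007 -0.9665 -0.2566]
 [ 1.      0.0006  0.0005]
 [-0.0004 -0.2566  0.9665]] [ 0.0697  0.0009 -0.1619]
(320.625, 250.5) [ 0.6454 -0.1009  0.2037] [-0.0486 -0.1009  0.1587]
(320.625, 252.875) [ 0.6497 -0.1007  0.1883] [-0.0443 -0.1007  0.1433]
```

>>> {"api": "servo_tool", "payload": {"deltas": [{"slide": [0.4,-0.8,0.3],"spin": 0},{"slide": [0.2,-0.6,0.5],"spin": 0},{"slide": [0,-0.1,0.5],"spin": 0},{"slide": [0,0,0.3],"spin": 0}]}}

```text
time_s: 9.1
tcp_pos: [0.4702, -0.3857, 0.2306]
ee_rot: [[-0.989, 0.027, -0.145], [0.024, 0.999, 0.023], [0.146, 0.02, -0.989]]
wrist_force: [0.1, -0.6, 0.1]
gripper_width: 0.806
```

```bash
python3 go.py 0.461 -0.3885 0.0715;python3 - <<'E'
from h import *
cap("wrist","pics/w8.png"); cap("scene","pics/s8.png")
E
```

```text
t 9.1 p [ 0.4702 -0.3857  0.2306] ydir [0.0269 0.9994 0.0196] z [-0.1454  0.0233 -0.9891] F [ 0.0769 -0.6431  0.136 ] w 70.1
units [-0.5678 -0.2474  6.344 ]
```

View pics/w8.png

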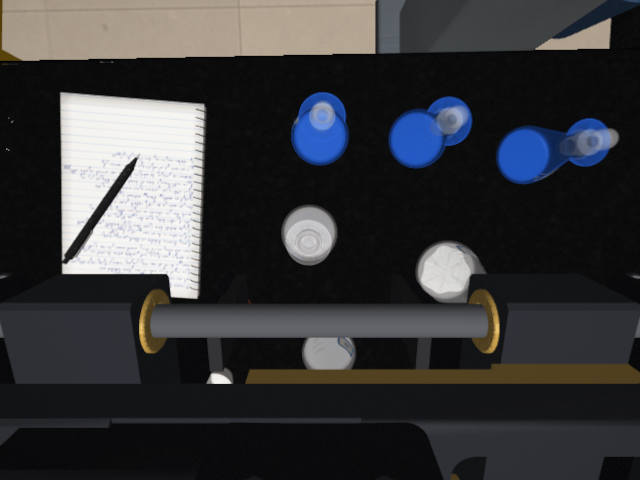

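```bash
python3 - <<'E'
from h import *
w=cap("wrist")
print(onz(w,(308,241),.111),onz(w,(309,232),0),onz(w,(308,240),.096))
E
```

```text
[ 0.4588 -0.3902  0.111 ] [ 0.4616 -0.3902  0.    ] [ 0.4597 -0.3904  0.096 ]
```

>>> {"api": "servo_tool", "payload": {"deltas": [{"slide": [-0.08,-0.1,0.7],"spin": 0},{"slide": [-0.08,-0.06,0.7],"spin": 0},{"slide": [-0.08,-0.03,0.7],"spin": 0},{"slide": [-0.08,-0.03,0.7],"spin": 0},{"slide": [-0.08,0,0.7],"spin": 0}]}}

```text
time_s: 9.75
tcp_pos: [0.4733, -0.39, 0.1473]
ee_rot: [[-0.991, 0.021, -0.133], [0.019, 1.0, 0.014], [0.133, 0.011, -0.991]]
wrist_force: [0.4, -0.7, -0.5]
gripper_width: 0.808
```

```bash
python3 go.py 0.4595 -0.389 0.0715
```

```text
t 9.75 p [ 0.4733 -0.39    0.1473] ydir [0.0211 0.9997 0.0112] z [-0.133   0.0139 -0.991 ] F [ 0.391  -0.6544 -0.4927] w 70.3
units [ 0.1438 -0.0071  3.0773]
```

>>> {"api": "servo_tool", "payload": {"deltas": [{"slide": [0.15,0,0.6],"spin": 0},{"slide": [0.05,0,0.6],"spin": 0},{"slide": [0.05,0,0.6],"spin": 0},{"slide": [0.05,0,0.5],"spin": 0}]}}

```text
time_s: 10.15
tcp_pos: [0.4612, -0.3882, 0.0909]
ee_rot: [[-0.992, 0.017, -0.129], [0.016, 1.0, 0.011], [0.129, 0.009, -0.992]]
wrist_force: [-0.3, -0.0, 0.5]
gripper_width: 0.801
```

```bash
python3 go.py 0.4595 -0.389 0.0715
```

```text
t 10.15 p [ 0.4612 -0.3882  0.0909] ydir [0.0172 0.9998 0.0085] z [-0.1289  0.0107 -0.9916] F [-0.338  -0.0001  0.457 ] w 69.7
units [-0.0339 -0.0391  0.7764]
```

>>> {"api": "servo_tool", "payload": {"deltas": [{"slide": [-0.02,-0.03,0.45],"spin": 0},{"slide": [0,0,0.35],"spin": 0},{"slide": [0,0,0],"spin": 0}]}}

```text
time_s: 10.45
tcp_pos: [0.4597, -0.3881, 0.0695]
ee_rot: [[-0.991, 0.016, -0.129], [0.015, 1.0, 0.01], [0.129, 0.008, -0.992]]
wrist_force: [0.1, 0.7, -0.0]
gripper_width: 0.803
```

```bash
python3 go.py 0.4595 -0.389 0.0715; python3 - <<'E'
from h import *
cap("wrist","pics/w9.png"); cap("scene","pics/s9.png"); cap("top","pics/t9.png")
a=cv2.imread('pics/w9.png')[150:400,200:450]
b=cv2.imread('pics/s9.png')[320:420,240:340]
cv2.imwrite('pics/c9.png',np.hstack([cv2.resize(a,(400,400)),cv2.resize(b,(400,400))]))
E
```

```text
t 10.45 p [ 0.4597 -0.3881  0.0695] ydir [0.0158 0.9998 0.0085] z [-0.1292  0.0104 -0.9916] F [ 0.1468  0.6662 -0.0497] w 69.9
units [ 0.0183 -0.0353 -0.0779]
```

View pics/c9.png

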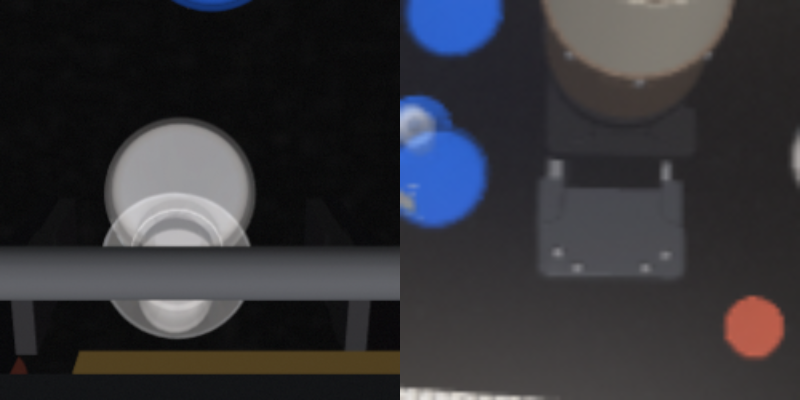

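>>> {"api": "servo_tool", "payload": {"deltas": [{"slide": [0,-0.05,0],"spin": 0},{"slide": [0,0,0],"spin": 0},{"slide": [0,0,0],"spin": 0},{"slide": [0,0,0],"spin": 0},{"slide": [0,0,0],"spin": 0},{"slide": [0,0,0],"spin": 0},{"slide": [0,0,0],"spin": 0}], "gripper": 255}}

```text
time_s: 11.3
tcp_pos: [0.4619, -0.3909, 0.0731]
ee_rot: [[-0.992, 0.015, -0.123], [0.015, 1.0, 0.007], [0.123, 0.005, -0.992]]
wrist_force: [0.7, 0.6, 0.6]
gripper_width: 0.497
```

```bash
python3 go.py
```

```text
t 11.3 p [ 0.4619 -0.3909  0.0731] ydir [0.0153 0.9999 0.005 ] z [-0.1229  0.0068 -0.9924] F [0.6616 0.5964 0.645 ] w 43.2
```

```bash
python3 - <<'E'
from h import *
cap("wrist","pics/w10.png"); cap("scene","pics/s10.png")
a=cv2.imread('pics/w10.png')[150:400,200:450]
b=cv2.imread('pics/s10.png')[320:420,240:340]
cv2.imwrite('pics/c10.png',np.hstack([cv2.resize(a,(400,400)),cv2.resize(b,(400,400))]))
E
python3 go.py
```

```text
t 11.4 p [ 0.4619 -0.3909  0.0731] ydir [0.0154 0.9999 0.005 ] z [-0.1229  0.0068 -0.9924] F [ 0.0685 -0.2035 -0.2064] w 43.1
```

View pics/c10.png

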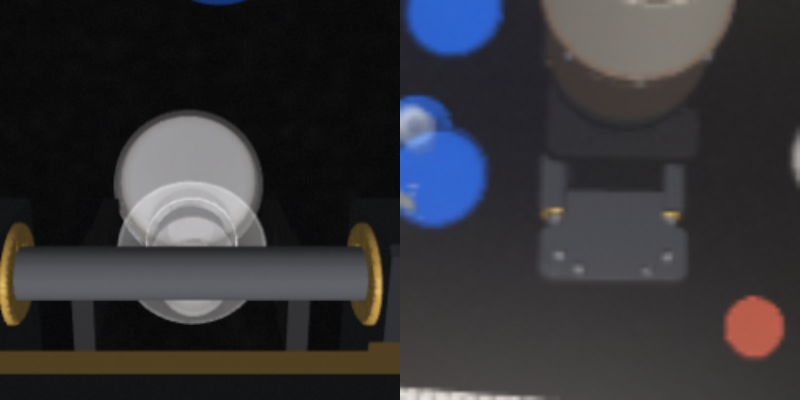

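>>> {"api": "servo_tool", "payload": {"deltas": [{"slide": [0.03,0,-0.25],"spin": 0},{"slide": [0.03,0,-0.25],"spin": 0},{"slide": [0.03,0,-0.25],"spin": 0}]}}

```text
time_s: 11.7
tcp_pos: [0.4612, -0.3904, 0.092]
ee_rot: [[-0.992, 0.016, -0.125], [0.015, 1.0, 0.009], [0.126, 0.007, -0.992]]
wrist_force: [-0.1, -0.1, -1.4]
gripper_width: 0.496
```

```bash
python3 - <<'E'
from h import *
cap("wrist","pics/w11.png"); cap("scene","pics/s11.png")
a=cv2.imread('pics/w11.png')[150:400,200:450]
b=cv2.imread('pics/s11.png')[320:420,240:340]
cv2.imwrite('pics/c11.png',np.hstack([cv2.resize(a,(400,400)),cv2.resize(b,(400,400))]))
E
python3 go.py
```

```text
t 11.8 p [ 0.462  -0.3909  0.0929] ydir [0.0154 0.9999 0.0052] z [-0.123   0.007  -0.9924] F [ 0.4434 -0.5579 -0.8739] w 43.0
```

View pics/c11.png

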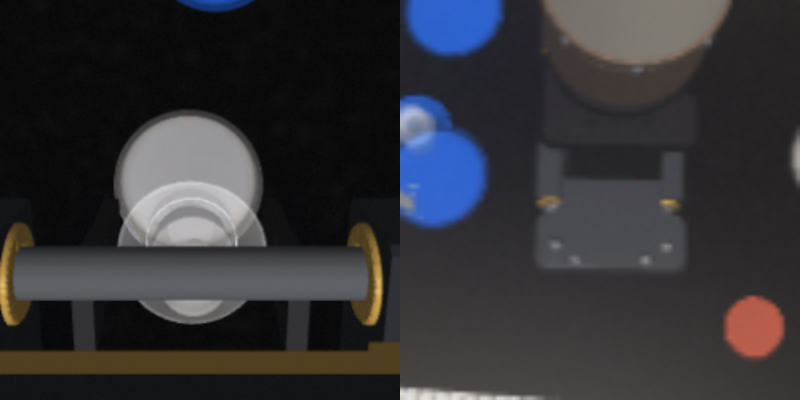

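```bash
python3 - <<'E'
from h import *
w=cap("wrist")
print(onz(w,(318.1,263.5),.02),onz(w,(319.4,307.5),.116))
print(proj(w,[.462,-.391,.02]),proj(w,[.462,-.391,.116]))
E
python3 go.py .66 .031 .27
```

```text
[ 0.463 -0.39   0.02 ] [ 0.4622 -0.3898  0.116 ]
[316.5869 262.0857] [316.4806 307.1447]
t 11.85 p [ 0.4616 -0.3906  0.0923] ydir [0.0156 0.9999 0.0058] z [-0.1238  0.0077 -0.9923] F [-0.2523  0.1151 -1.0558] w 43.0
units [-6.7427 17.0286 -7.9048]
```

>>> {"api": "servo_tool", "payload": {"deltas": [{"slide": [0.1,0,-0.7],"spin": 0},{"slide": [0.1,0,-0.9],"spin": 0},{"slide": [0.1,0,-0.9],"spin": 0},{"slide": [0.1,0,-0.9],"spin": 0},{"slide": [0.1,0,-0.9],"spin": 0},{"slide": [0.1,0,-0.9],"spin": 0},{"slide": [0,0.4,-0.8],"spin": 0},{"slide": [0,0.7,-0.5],"spin": 0},{"slide": [-0.1,0.8,0],"spin": 0},{"slide": [-0.1,0.8,0],"spin": 0}]}}

```text
time_s: 12.85
tcp_pos: [0.4707, -0.3212, 0.2581]
ee_rot: [[-0.991, 0.021, -0.13], [0.02, 1.0, 0.015], [0.13, 0.012, -0.991]]
wrist_force: [0.5, 0.2, -2.4]
gripper_width: 0.5
```

```bash
python3 go.py .66 .031 .27
```

```text
t 12.85 p [ 0.4707 -0.3212  0.2581] ydir [0.0213 0.9997 0.0119] z [-0.1302  0.0145 -0.9914] F [ 0.4851  0.235  -2.3765] w 43.5
units [-7.1675 14.2506 -1.2514]
```

>>> {"api": "servo_tool", "payload": {"deltas": [{"slide": [-0.1,0.9,-0.1],"spin": 0},{"slide": [-0.1,0.9,-0.1],"spin": 0},{"slide": [-0.1,0.9,-0.1],"spin": 0},{"slide": [-0.1,0.9,-0.1],"spin": 0},{"slide": [-0.1,0.9,-0.1],"spin": 0},{"slide": [-0.1,0.9,-0.1],"spin": 0},{"slide": [-0.1,0.9,-0.05],"spin": 0},{"slide": [-0.1,0.9,0],"spin": 0},{"slide": [-0.1,0.9,0],"spin": 0},{"slide": [-0.1,0.9,0],"spin": 0}]}}

```text
time_s: 13.85
tcp_pos: [0.4968, -0.0786, 0.2708]
ee_rot: [[-0.99, 0.019, -0.14], [0.016, 1.0, 0.02], [0.14, 0.018, -0.99]]
wrist_force: [-0.2, 0.5, -0.4]
gripper_width: 0.497
```

```bash
python3 go.py .66 .031 .27
```

```text
t 13.85 p [ 0.4968 -0.0786  0.2708] ydir [0.0185 0.9997 0.0178] z [-0.1397  0.0202 -0.99  ] F [-0.2477  0.4626 -0.399 ] w 43.3
units [-6.3988  4.5039 -0.7927]
```

>>> {"api": "servo_tool", "payload": {"deltas": [{"slide": [-0.3,0.9,-0.05],"spin": 0},{"slide": [-0.4,0.9,-0.05],"spin": 0},{"slide": [-0.5,0.9,-0.07],"spin": 0},{"slide": [-0.6,0.8,-0.08],"spin": 0},{"slide": [-0.7,0.6,-0.1],"spin": 0},{"slide": [-0.7,0.3,-0.1],"spin": 0},{"slide": [-0.7,0,-0.1],"spin": 0},{"slide": [-0.7,0,-0.1],"spin": 0},{"slide": [-0.6,0,-0.1],"spin": 0}]}}

```text
time_s: 14.75
tcp_pos: [0.6249, 0.0451, 0.2694]
ee_rot: [[-0.989, 0.008, -0.151], [0.005, 1.0, 0.021], [0.151, 0.02, -0.988]]
wrist_force: [0.3, -0.0, -0.8]
gripper_width: 0.497
```

```bash
python3 go.py .6635 .031 .2;  python3 - <<'E'
from h import *
w=cap("wrist","pics/w12.png"); s=cap("scene","pics/s12.png");cap("top","pics/t12.png")
print(proj(w,[.6645,.0315,.104]),proj(s,[.6645,.0315,.104]))
E
```

```text
t 14.75 p [0.6249 0.0451 0.2694] ydir [0.0081 0.9998 0.0202] z [-0.1506  0.0212 -0.9884] F [ 0.3419 -0.0212 -0.8248] w 43.2
units [-1.9476 -0.6087  2.4995]
[300.362  288.4013] [366.9315 196.6278]
```

View pics/w12.png

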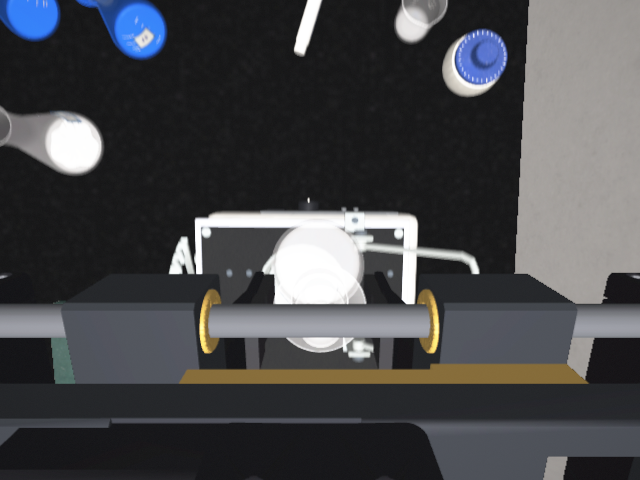

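View pics/s12.png

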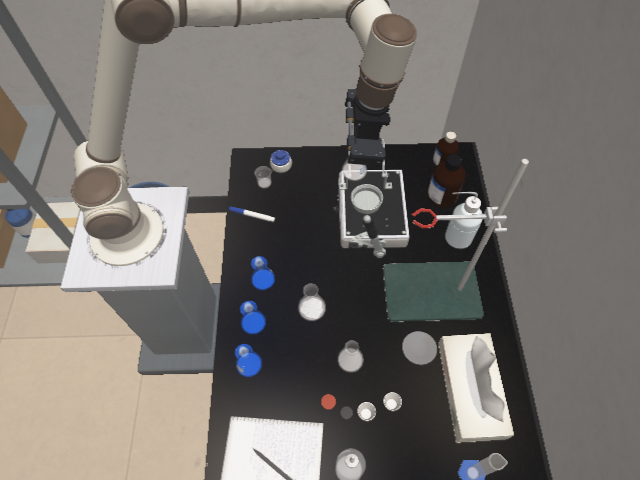

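```bash
python3 go.py .6655 .030 .2
```

```text
t 14.9 p [0.6246 0.0447 0.2689] ydir [0.0087 0.9998 0.02  ] z [-0.1515  0.0211 -0.9882] F [-0.2229 -0.0478 -0.0609] w 43.4
units [-2.0393 -0.6299  2.4625]
```

>>> {"api": "servo_tool", "payload": {"deltas": [{"slide": [-0.6,-0.25,0.1],"spin": 0},{"slide": [-0.6,-0.25,0.3],"spin": 0},{"slide": [-0.4,-0.15,0.5],"spin": 0},{"slide": [-0.2,0,0.5],"spin": 0},{"slide": [0,0,0.2],"spin": 0}]}}

```text
time_s: 15.4
tcp_pos: [0.661, 0.0297, 0.2195]
ee_rot: [[-0.988, 0.008, -0.154], [0.005, 1.0, 0.022], [0.154, 0.021, -0.988]]
wrist_force: [-0.5, 0.3, -1.3]
gripper_width: 0.494
```

```bash
python3 go.py .6655 .030 .158; python3 - <<'E'
from h import *
w=cap("wrist","pics/w13.png"); s=cap("scene","pics/s13.png")
a=cv2.imread('pics/w13.png')[150:400,200:450]
b=cv2.imread('pics/s13.png')[150:250,310:410]
cv2.imwrite('pics/c13.png',np.hstack([cv2.resize(a,(400,400)),cv2.resize(b,(400,400))]))
E
```

```text
t 15.4 p [0.661  0.0297 0.2195] ydir [0.0079 0.9997 0.0211] z [-0.1538  0.0221 -0.9879] F [-0.5011  0.2948 -1.2631] w 42.9
units [-0.5548 -0.0378  2.4024]
```

View pics/c13.png

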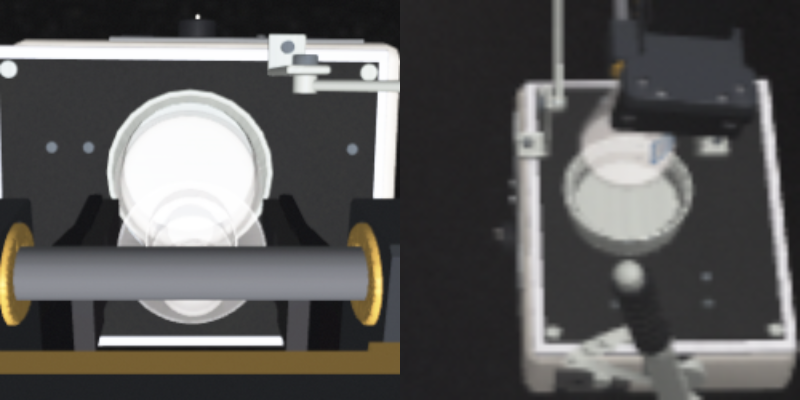

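```bash
python3 - <<'E'
from h import *
w=cap("wrist");s=cap("scene")
print("cup",onz(w,(318.75,257.5),.104)," flask base",onz(w,(200+189/1.6,150+182/1.6),.2195-.073))
print("scene cup",onz(s,(310+228/4,150+193/4),.104),"flask base",onz(s,(310+(622-400)/4,150+148/4),.147))
print(proj(w,[.6645,.0315,.104]))
E
```

```text
cup [0.6622 0.0331 0.104 ]  flask base [0.6599 0.0318 0.1465]
scene cup [0.6643 0.0263 0.104 ] flask base [0.6581 0.032  0.147 ]
[316.7998 260.259 ]
```

>>> {"api": "servo_tool", "payload": {"deltas": [{"slide": [-0.2,-0.01,0.5],"spin": 0},{"slide": [-0.15,0,0.6],"spin": 0},{"slide": [-0.1,0,0.6],"spin": 0}]}}

```text
time_s: 15.9
tcp_pos: [0.6691, 0.0312, 0.1819]
ee_rot: [[-0.99, 0.006, -0.139], [0.003, 1.0, 0.024], [0.139, 0.023, -0.99]]
wrist_force: [0.5, -0.5, -0.4]
gripper_width: 0.496
```

```bash
python3 go.py .6655 .030 .156
```

```text
t 15.9 p [0.6691 0.0312 0.1819] ydir [0.0058 0.9997 0.023 ] z [-0.1389  0.0236 -0.99  ] F [ 0.5094 -0.4788 -0.3949] w 43.1
units [-0.0034 -0.0709  1.044 ]
```

>>> {"api": "servo_tool", "payload": {"deltas": [{"slide": [0.08,-0.05,0.4],"spin": 0},{"slide": [0.06,-0.02,0.4],"spin": 0}]}}

```text
time_s: 16.1
tcp_pos: [0.6623, 0.0301, 0.1604]
ee_rot: [[-0.99, 0.006, -0.139], [0.002, 1.0, 0.024], [0.14, 0.023, -0.99]]
wrist_force: [-0.1, 0.5, -0.8]
gripper_width: 0.498
```

```bash
python3 go.py .6655 .030 .156; python3 - <<'E'
from h import *
w=cap("wrist","pics/w14.png"); s=cap("scene","pics/s14.png")
a=cv2.imread('pics/w14.png')[150:400,200:450]
b=cv2.imread('pics/s14.png')[150:250,310:410]
cv2.imwrite('pics/c14.png',np.hstack([cv2.resize(a,(400,400)),cv2.resize(b,(400,400))]))
E
```

```text
t 16.1 p [0.6623 0.0301 0.1604] ydir [0.0056 0.9997 0.0232] z [-0.1395  0.0238 -0.9899] F [-0.147   0.5134 -0.8298] w 43.4
units [-0.1502 -0.007   0.1558]
```

View pics/c14.png

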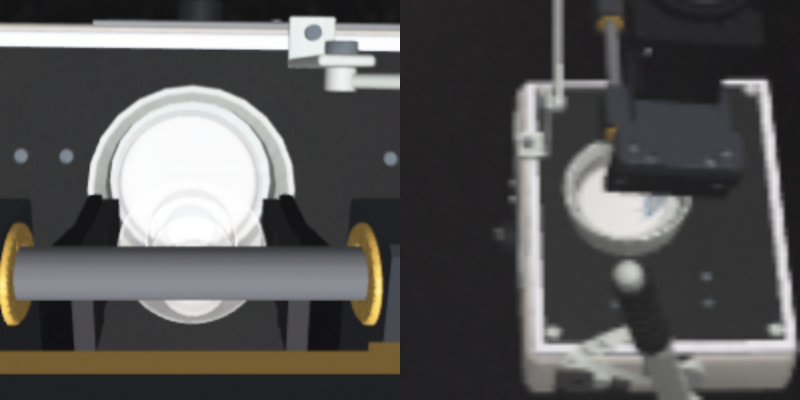

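>>> {"api": "servo_tool", "payload": {"deltas": [{"slide": [-0.1,0,0.15],"spin": 0},{"slide": [0,0,0.1],"spin": 0}]}}

```text
time_s: 16.4
tcp_pos: [0.664, 0.0301, 0.1564]
ee_rot: [[-0.99, 0.004, -0.139], [0.001, 1.0, 0.023], [0.139, 0.022, -0.99]]
wrist_force: [-3.2, 0.8, 8.8]
gripper_width: 0.499
```

```bash
python3 go.py .6655 .030 .156
```

```text
t 16.4 p [0.664  0.0301 0.1564] ydir [0.0044 0.9997 0.0222] z [-0.1389  0.0226 -0.9901] F [-3.1705  0.7886  8.7795] w 43.4
units [-0.0605 -0.0048  0.0076]
```

>>> {"api": "servo_tool", "payload": {"deltas": [{"slide": [0,0,0],"spin": 0},{"slide": [0,0,0],"spin": 0},{"slide": [0,0,0],"spin": 0},{"slide": [0,0,0],"spin": 0}], "gripper": 50}}

```text
time_s: 16.8
tcp_pos: [0.666, 0.0304, 0.1592]
ee_rot: [[-0.991, 0.004, -0.133], [0.001, 1.0, 0.023], [0.133, 0.023, -0.991]]
wrist_force: [0.2, -0.6, 0.6]
gripper_width: 0.759
```

```bash
python3 go.py .6655 .030 .256
```

```text
t 16.8 p [0.666  0.0304 0.1592] ydir [0.0038 0.9997 0.0229] z [-0.1327  0.0232 -0.9909] F [ 0.1621 -0.5564  0.5739] w 66.0
units [ 0.534   0.0745 -3.8337]
```

Straight up: slide (0.12, 0.02, -0.8) per row.

>>> {"api": "servo_tool", "payload": {"deltas": [{"slide": [0.1,0.02,-0.5],"spin": 0},{"slide": [0.11,0.02,-0.8],"spin": 0},{"slide": [0.11,0.02,-0.8],"spin": 0},{"slide": [0.11,0.02,-0.8],"spin": 0},{"slide": [0.11,0.02,-0.8],"spin": 0},{"slide": [0.11,0.02,-0.8],"spin": 0}]}}

```text
time_s: 17.4
tcp_pos: [0.6636, 0.0301, 0.2772]
ee_rot: [[-0.99, 0.004, -0.138], [0.001, 1.0, 0.021], [0.139, 0.021, -0.99]]
wrist_force: [0.2, 0.6, -0.0]
gripper_width: 0.801
```

```bash
python3 go.py .6655 .20 .27; python3 - <<'E'
from h import *
w=cap("wrist","pics/w15.png"); s=cap("scene","pics/s15.png")
a=cv2.imread('pics/w15.png')[150:400,200:450]
b=cv2.imread('pics/s15.png')[120:260,290:430]
cv2.imwrite('pics/c15.png',np.hstack([cv2.resize(a,(400,400)),cv2.resize(b,(400,400))]))
E
```

```text
t 17.4 p [0.6636 0.0301 0.2772] ydir [0.0043 0.9998 0.0208] z [-0.1385  0.0212 -0.9901] F [ 0.2445  0.6466 -0.036 ] w 69.7
units [-0.1064  6.7872  0.418 ]
```

View pics/c15.png

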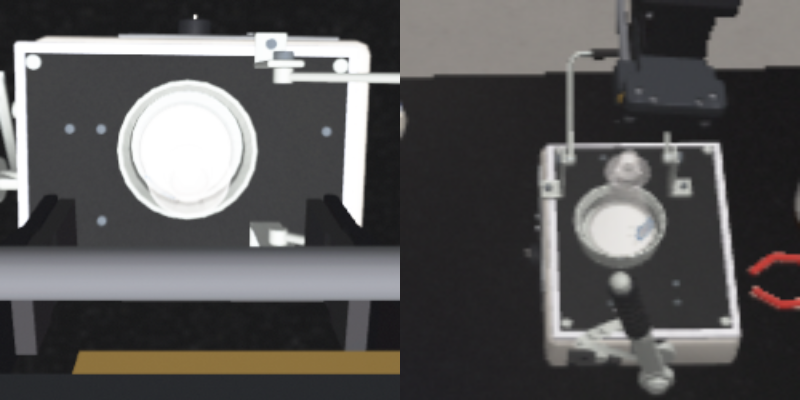

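>>> {"api": "servo_tool", "payload": {"deltas": [{"slide": [0,0.8,0],"spin": 0},{"slide": [0,0.9,0],"spin": 0},{"slide": [0,0.9,0],"spin": 0},{"slide": [0,0.9,0],"spin": 0},{"slide": [0,0.9,0],"spin": 0},{"slide": [0,0.9,0],"spin": 0},{"slide": [-0.1,0.9,0],"spin": 0},{"slide": [-0.1,0.4,0],"spin": 0},{"slide": [0,0,0],"spin": 0}], "gripper": 255}}

```text
time_s: 18.4
tcp_pos: [0.6686, 0.2065, 0.28]
ee_rot: [[-0.991, 0.004, -0.137], [0.001, 1.0, 0.021], [0.137, 0.021, -0.99]]
wrist_force: [0.8, -0.5, -0.8]
gripper_width: 0.074
```

```bash
python3 go.py .667 .195 .165; python3 - <<'E'
from h import *
w=cap("wrist","pics/w16.png"); s=cap("scene","pics/s16.png");t=cap("top","pics/t16.png")
a=cv2.imread('pics/w16.png')[100:400,170:470]
b=cv2.imread('pics/s16.png')[100:260,290:450]
cv2.imwrite('pics/c16.png',np.hstack([cv2.resize(a,(400,400)),cv2.resize(b,(400,400))]))
E
```

```text
t 18.4 p [0.6686 0.2065 0.28  ] ydir [0.0036 0.9998 0.0207] z [-0.1372  0.021  -0.9903] F [ 0.779  -0.4573 -0.7576] w 6.4
units [-0.5704 -0.5551  4.5562]
```

View pics/c16.png

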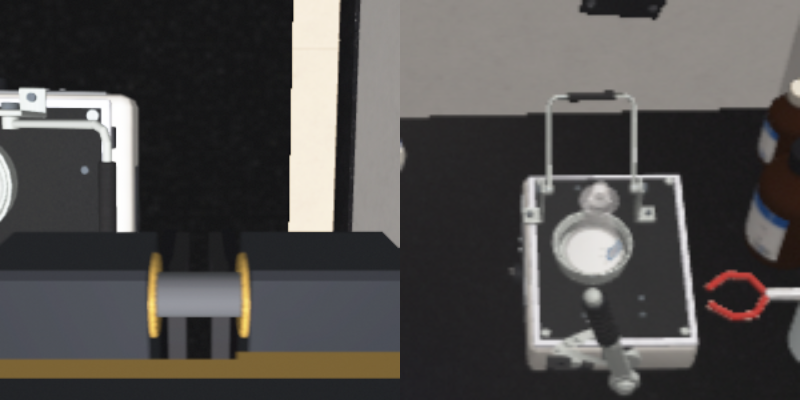

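>>> {"api": "servo_tool", "payload": {"deltas": [{"slide": [-0.02,-0.1,0.8],"spin": 0},{"slide": [-0.02,-0.05,0.9],"spin": 0},{"slide": [-0.02,0,0.9],"spin": 0},{"slide": [-0.02,0,0.9],"spin": 0},{"slide": [-0.02,0,0.8],"spin": 0}]}}

```text
time_s: 19.05
tcp_pos: [0.6596, 0.1964, 0.1767]
ee_rot: [[-0.992, 0.014, -0.126], [0.011, 1.0, 0.025], [0.126, 0.023, -0.992]]
wrist_force: [0.2, -0.6, 0.3]
gripper_width: 0.006
```

```bash
python3 go.py .667 .195 .165
```

```text
t 19.05 p [0.6596 0.1964 0.1767] ydir [0.0136 0.9996 0.0234] z [-0.1255  0.025  -0.9918] F [ 0.2221 -0.6125  0.2611] w 0.5
units [-0.3551 -0.0615  0.4271]
```

>>> {"api": "servo_tool", "payload": {"deltas": [{"slide": [-0.3,-0.2,0.4],"spin": 0},{"slide": [0,-0.5,0],"spin": 0},{"slide": [0,-0.5,-0.05],"spin": 0},{"slide": [0,-0.5,-0.1],"spin": 0}]}}

```text
time_s: 19.45
tcp_pos: [0.6669, 0.1609, 0.1753]
ee_rot: [[-0.993, 0.01, -0.117], [0.006, 0.999, 0.042], [0.117, 0.041, -0.992]]
wrist_force: [-1.0, 5.2, 5.5]
gripper_width: 0.003
```

```bash
python3 go.py .667 .088 .19; python3 - <<'E'
from h import *
s=cap("scene","pics/s17.png")
b=cv2.imread('pics/s17.png')[100:260,290:450]
cv2.imwrite('pics/c17.png',cv2.resize(b,(500,500)))
E
```

```text
t 19.45 p [0.6669 0.1609 0.1753] ydir [0.0105 0.9991 0.0412] z [-0.117   0.0422 -0.9922] F [-0.9654  5.2388  5.4766] w 0.3
units [ 0.05   -2.8875 -0.7083]
```

View pics/c17.png

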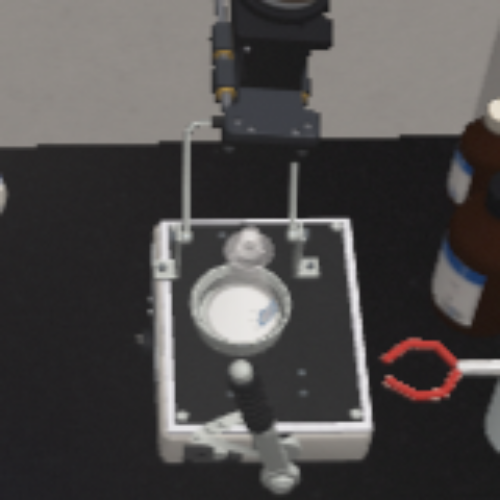

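>>> {"api": "servo_tool", "payload": {"deltas": [{"slide": [0,-0.45,-0.32],"spin": 0},{"slide": [0,-0.5,-0.26],"spin": 0},{"slide": [0,-0.5,-0.18],"spin": 0},{"slide": [0,-0.5,-0.1],"spin": 0}]}}

```text
time_s: 19.9
tcp_pos: [0.6717, 0.1027, 0.2024]
ee_rot: [[-0.994, 0.013, -0.107], [0.008, 0.999, 0.042], [0.107, 0.041, -0.993]]
wrist_force: [1.2, 0.0, -1.1]
gripper_width: 0.006
```

```bash
python3 go.py .667 .088 .19
```

```text
t 19.9 p [0.6717 0.1027 0.2024] ydir [0.0126 0.9991 0.0409] z [-0.1069  0.0421 -0.9934] F [ 1.2118  0.0012 -1.1433] w 0.5
units [ 0.1269 -0.6115  0.489 ]
```

>>> {"api": "servo_tool", "payload": {"deltas": [{"slide": [0,-0.4,0.05],"spin": 0},{"slide": [0,-0.35,0.05],"spin": 0}]}}

```text
time_s: 20.1
tcp_pos: [0.6713, 0.0801, 0.1993]
ee_rot: [[-0.994, 0.015, -0.106], [0.011, 0.999, 0.042], [0.107, 0.04, -0.993]]
wrist_force: [-0.9, 0.1, -0.3]
gripper_width: 0.004
```

```bash
python3 go.py .667 .088 .19; python3 - <<'E'
from h import *
s=cap("scene","pics/s18.png");w=cap("wrist","pics/w18.png")
a=cv2.imread('pics/w18.png')[100:400,170:470]
b=cv2.imread('pics/s18.png')[100:260,290:450]
cv2.imwrite('pics/c18.png',np.hstack([cv2.resize(a,(400,400)),cv2.resize(b,(400,400))]))
E
```

```text
t 20.1 p [0.6713 0.0801 0.1993] ydir [0.0152 0.9991 0.0404] z [-0.1065  0.0418 -0.9934] F [-0.8506  0.1397 -0.3035] w 0.4
units [0.1348 0.2973 0.4021]
```

View pics/c18.png

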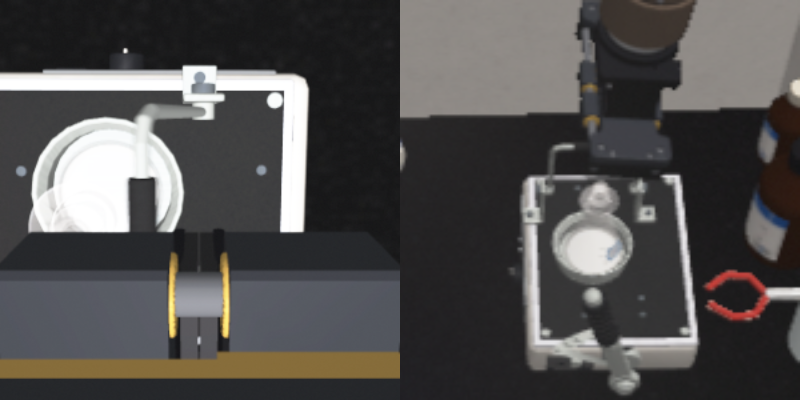

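>>> {"api": "servo_tool", "payload": {"deltas": [{"slide": [0,0.4,0],"spin": 0},{"slide": [0,0.4,-0.2],"spin": 0},{"slide": [0,0.3,-0.5],"spin": 0},{"slide": [0,0,-0.8],"spin": 0},{"slide": [0,0,-0.8],"spin": 0},{"slide": [0,0,-0.8],"spin": 0},{"slide": [0,0,-0.5],"spin": 0}]}}

```text
time_s: 20.9
tcp_pos: [0.681, 0.1125, 0.293]
ee_rot: [[-0.994, 0.009, -0.112], [0.005, 0.999, 0.039], [0.112, 0.038, -0.993]]
wrist_force: [1.0, 0.0, 0.3]
gripper_width: 0.004
```

```bash
python3 go.py .63 -.103 .3; python3 - <<'E'
from h import *
s=cap("scene","pics/s19.png");w=cap("wrist","pics/w19.png")
a=cv2.imread('pics/w19.png')[100:400,70:470]
b=cv2.imread('pics/s19.png')[120:260,300:440]
cv2.imwrite('pics/c19.png',np.hstack([cv2.resize(a,(400,300)),cv2.resize(b,(300,300))]))
E
```

```text
t 20.9 p [0.681  0.1125 0.293 ] ydir [0.009  0.9992 0.0384] z [-0.1116  0.0392 -0.993 ] F [1.0308 0.0382 0.2729] w 0.4
units [ 2.0206 -8.6196 -0.3872]
```

View pics/c19.png

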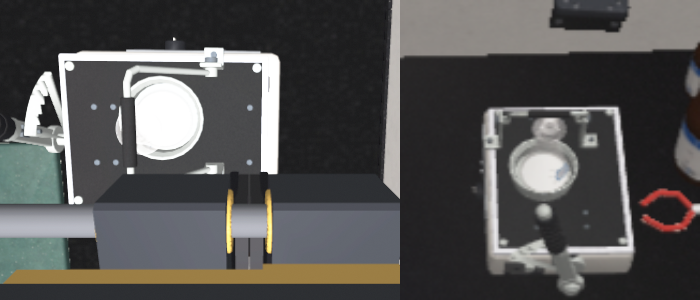

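```bash
python3 - <<'E'
from h import *
s=cap("scene","pics/s20.png");t=cap("top","pics/t20.png");w=cap("wrist")
print(onz(s,(369.1,172.3),.21), proj(s,[.667,.031,.21]), proj(t,[.667,.031,.21]), proj(t,[.648,-.103,.21]))
# wrist bar
print(onz(w,(70+128,100+133),.21))
a=cv2.imread('pics/s20.png')[140:260,310:430]
b=cv2.imread('pics/t20.png')[150:270,240:360]
cv2.imwrite('pics/c20.png',np.hstack([cv2.resize(a,(400,400),interpolation=2),cv2.resize(b,(400,400),interpolation=2)]))
E
```

```text
[0.6631 0.031  0.21  ] [370.6716 172.2435] [283.9861 198.8196] [338.019  207.3692]
[0.6603 0.0323 0.21  ]
```

View pics/c20.png

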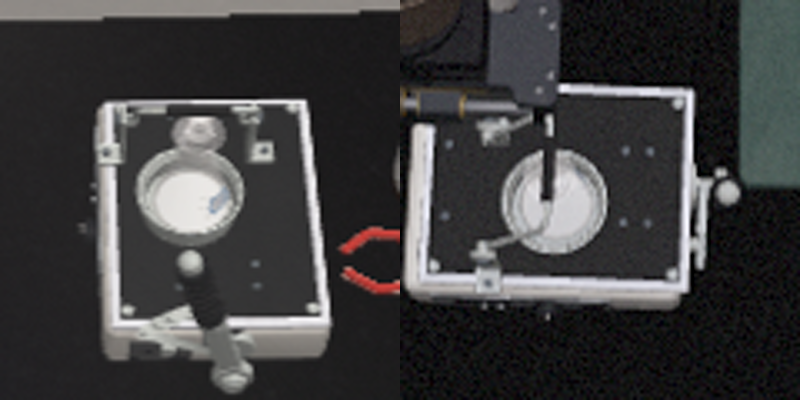

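>>> {"api": "servo_tool", "payload": {"deltas": [{"slide": [0.3,-0.9,-0.1],"spin": 0},{"slide": [0.3,-0.9,-0.1],"spin": 0},{"slide": [0.2,-0.9,-0.1],"spin": 0},{"slide": [0.2,-0.9,-0.1],"spin": 0},{"slide": [0.2,-0.9,0],"spin": 0},{"slide": [0.2,-0.9,0],"spin": 0},{"slide": [0.2,-0.9,0],"spin": 0},{"slide": [0.2,-0.9,0],"spin": 0},{"slide": [0.1,-0.7,0],"spin": 0},{"slide": [0,-0.4,0],"spin": 0}]}}

```text
time_s: 22.15
tcp_pos: [0.6211, -0.1132, 0.2932]
ee_rot: [[-0.992, 0.015, -0.129], [0.01, 0.999, 0.036], [0.13, 0.035, -0.991]]
wrist_force: [0.4, 0.1, 0.8]
gripper_width: 0.005
```

```bash
python3 go.py .636 -.103 .25; python3 - <<'E'
from h import *
s=cap("scene","pics/s21.png");w=cap("wrist","pics/w21.png")
a=cv2.imread('pics/w21.png')[100:400,170:470]
b=cv2.imread('pics/s21.png')[140:260,310:430]
cv2.imwrite('pics/c21.png',np.hstack([cv2.resize(a,(400,400)),cv2.resize(b,(400,400))]))
E
```

```text
t 22.15 p [ 0.6211 -0.1132  0.2932] ydir [0.0146 0.9993 0.0348] z [-0.1292  0.0364 -0.991 ] F [0.4239 0.0994 0.7695] w 0.4
units [-0.8103  0.3555  1.6501]
```

View pics/c21.png

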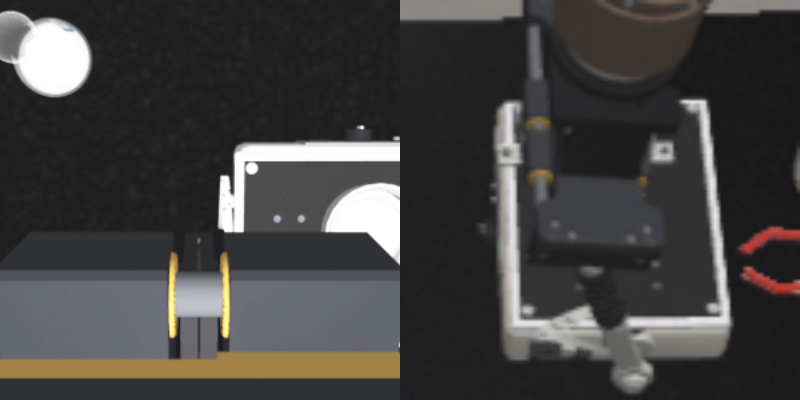

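>>> {"api": "servo_tool", "payload": {"deltas": [{"slide": [-0.4,0.2,0.3],"spin": 0},{"slide": [-0.3,0.15,0.5],"spin": 0},{"slide": [-0.1,0,0.5],"spin": 0},{"slide": [0,0,0.3],"spin": 0}]}}

```text
time_s: 22.65
tcp_pos: [0.6391, -0.099, 0.2472]
ee_rot: [[-0.992, 0.012, -0.128], [0.007, 0.999, 0.037], [0.129, 0.036, -0.991]]
wrist_force: [-0.2, -0.2, 0.5]
gripper_width: 0.009
```

```bash
python3 go.py .638 -.102 .23; python3 - <<'E'
from h import *
s=cap("scene","pics/s22.png");t=cap("top","pics/t22.png");
for n,o in(("w22",0),):
  cap("wrist","pics/w22.png")
a=cv2.imread('pics/w22.png')[100:400,170:470]
b=cv2.imread('pics/s22.png')[180:260,320:400]
cv2.imwrite('pics/c22.png',np.hstack([cv2.resize(a,(400,400)),cv2.resize(b,(400,400))]))
R=np.array(sense()["ee_rot"]);p=np.array(sense()["tcp_pos"])
print("edge",p-R[:,0]*.0095, proj(s,p),proj(s,p-R[:,0]*.0095),proj(s,p+R[:,0]*.0095), proj(s,[.645,-.102,.216]))
E
```

```text
t 22.65 p [ 0.6391 -0.099   0.2472] ydir [0.0121 0.9993 0.036 ] z [-0.1284  0.0372 -0.991 ] F [-0.2266 -0.2246  0.5098] w 0.8
units [-0.0477 -0.1451  0.6818]
edge [ 0.6482 -0.0998  0.2474] [363.6938 208.0494] [367.7948 208.2597] [359.5855 207.8387] [365.6207 216.5335]
```

View pics/c22.png

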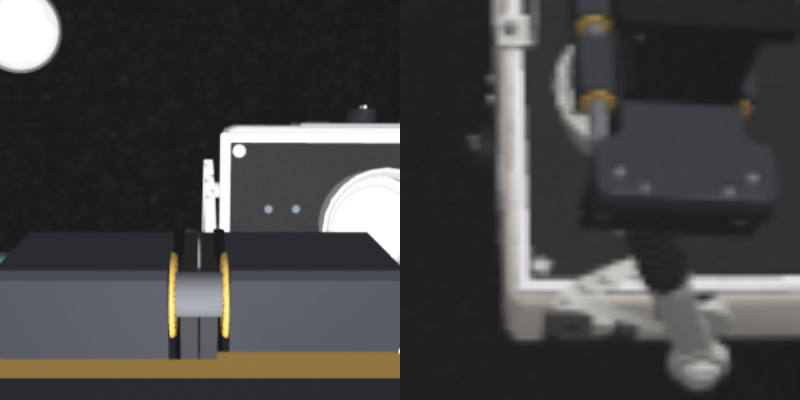

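>>> {"api": "servo_tool", "payload": {"deltas": [{"slide": [-0.08,-0.14,0.5],"spin": 0},{"slide": [-0.05,0,0.3],"spin": 0}]}}

```text
time_s: 23.0
tcp_pos: [0.6404, -0.1027, 0.2292]
ee_rot: [[-0.992, 0.012, -0.123], [0.007, 0.999, 0.036], [0.124, 0.035, -0.992]]
wrist_force: [-0.8, 0.8, -0.5]
gripper_width: -0.003
```

```bash
python3 go.py .638 -.102 .216
```

```text
t 23.0 p [ 0.6404 -0.1027  0.2292] ydir [0.0118 0.9993 0.035 ] z [-0.1234  0.0362 -0.9917] F [-0.7621  0.8022 -0.4875] w -0.2
units [0.0284 0.0074 0.5347]
```

>>> {"api": "servo_tool", "payload": {"deltas": [{"slide": [0,0,0.3],"spin": 0},{"slide": [0,0,0.15],"spin": 0}]}}

```text
time_s: 23.2
tcp_pos: [0.6387, -0.1026, 0.2167]
ee_rot: [[-0.992, 0.012, -0.124], [0.008, 0.999, 0.036], [0.124, 0.035, -0.992]]
wrist_force: [-0.0, -0.4, 2.3]
gripper_width: 0.008
```

```bash
python3 go.py .638 -.102 .212
```

```text
t 23.2 p [ 0.6387 -0.1026  0.2167] ydir [0.0122 0.9993 0.0349] z [-0.1237  0.0362 -0.9917] F [-0.0491 -0.4161  2.3464] w 0.7
units [0.0037 0.0161 0.191 ]
```

>>> {"api": "servo_tool", "payload": {"deltas": [{"slide": [-0.05,0,0.15],"spin": 0},{"slide": [-0.06,0,0.13],"spin": 0}]}}

```text
time_s: 23.4
tcp_pos: [0.6408, -0.1026, 0.2106]
ee_rot: [[-0.992, 0.012, -0.122], [0.008, 0.999, 0.035], [0.122, 0.034, -0.992]]
wrist_force: [-0.8, 0.4, 3.9]
gripper_width: 0.001
```

```bash
cat > ar2.py <<'E'
import sys
from h import *
s=sense();p=np.array(s["tcp_pos"]);R=np.array(s["ee_rot"])
E=p-R[:,0]*.0095
H=np.array([.694,E[1],.045])
d=E-H
rr=np.hypot(d[0],d[2]);th=np.degrees(np.arctan2(d[2],-d[0]))
u=d/np.linalg.norm(d);F=np.array(s["wrist_force"])
print("t",s["time_s"],"E",E,"r",rr,"th",th,"F",F,"Fax",F@u,"zt",R[:,2],"yd",R[:,1])
rad=float(sys.argv[1])
q=E
for t in map(float,sys.argv[2:]):
    a=np.radians(t)
    g=np.array([.694-rad*np.cos(a),-.1025,.045+rad*np.sin(a)])
    print(t,R.T@(g-E)/.025,"step",R.T@(g-q)/.025);q=g
E
python3 ar2.py .171 74 71 68 65
```

```text
t 23.4 E [ 0.6502 -0.1027  0.2095] r 0.17018686408055628 th 75.09729370886866 F [-0.7631  0.35    3.9466] Fax 4.010082076424624 zt [-0.1217  0.0354 -0.9919] yd [0.0119 0.9993 0.0342]
74.0 [0.1333 0.0062 0.0201] step [0.1333 0.0062 0.0201]
71.0 [ 0.4591 -0.0015  0.1685] step [ 0.3258 -0.0077  0.1484]
68.0 [ 0.7767 -0.0098  0.3337] step [ 0.3176 -0.0083  0.1652]
65.0 [ 1.0852 -0.0186  0.5154] step [ 0.3085 -0.0088  0.1816]
```

>>> {"api": "servo_tool", "payload": {"deltas": [{"slide": [0.2,0,0.1],"spin": 0},{"slide": [0.3,0,0.15],"spin": 0},{"slide": [0.3,0,0.16],"spin": 0}]}}

```text
time_s: 23.7
tcp_pos: [0.6191, -0.1027, 0.2038]
ee_rot: [[-0.993, 0.012, -0.12], [0.007, 0.999, 0.034], [0.12, 0.033, -0.992]]
wrist_force: [-1.7, -0.9, 3.7]
gripper_width: 0.002
```

```bash
python3 ar2.py .170 70 67 64 61 58
```

```text
t 23.7 E [ 0.6285 -0.1028  0.2027] r 0.17073990014044738 th 67.45710622479726 F [-1.7071 -0.8874  3.7398] Fax 4.108544095424194 zt [-0.1201  0.034  -0.9922] yd [0.0115 0.9994 0.0329]
70.0 [-0.2805  0.0165 -0.1163] step [-0.2805  0.0165 -0.1163]
67.0 [0.0327 0.0084 0.053 ] step [ 0.3131 -0.0081  0.1692]
64.0 [ 0.3365 -0.0002  0.2383] step [ 0.3038 -0.0086  0.1854]
61.0 [ 0.6301 -0.0093  0.4394] step [ 0.2937 -0.009   0.201 ]
58.0 [ 0.9129 -0.0187  0.6555] step [ 0.2827 -0.0095  0.2161]
```

```bash
python3 - <<'E'
from h import *
s=cap("scene","pics/s23.png")
b=cv2.imread('pics/s23.png')[180:260,310:400]
cv2.imwrite('pics/c23.png',cv2.resize(b,(540,480),interpolation=2))
E
```

```text
(no output)
```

View pics/c23.png

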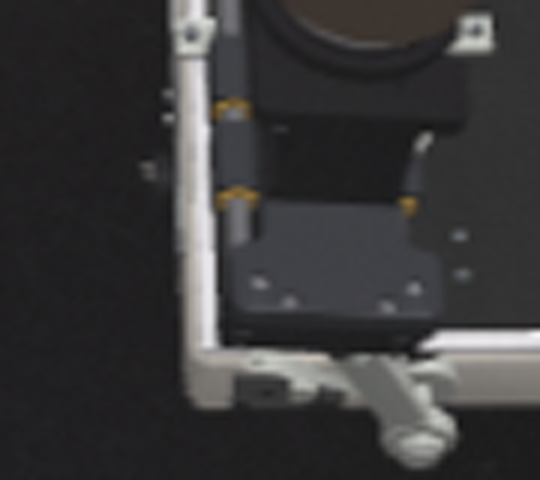

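Lever follows the finger. Continuing along the arc.

>>> {"api": "servo_tool", "payload": {"deltas": [{"slide": [0.28,0,0.22],"spin": 0},{"slide": [0.29,0,0.21],"spin": 0},{"slide": [0.28,0,0.22],"spin": 0}]}}

```text
time_s: 24.05
tcp_pos: [0.5953, -0.1018, 0.1899]
ee_rot: [[-0.993, 0.012, -0.114], [0.008, 0.999, 0.035], [0.115, 0.034, -0.993]]
wrist_force: [0.0, 0.7, -0.2]
gripper_width: 0.0
```

```bash
python3 ar2.py .1695 58 55 52 49 46
```

```text
t 24.05 E [ 0.6047 -0.1018  0.1888] r 0.16922979803171206 th 58.16109425452407 F [ 0.0006  0.6756 -0.1982] Fax -0.16873030370872213 zt [-0.1142  0.035  -0.9928] yd [0.0119 0.9994 0.0339]
58.0 [ 0.0214 -0.0272  0.0024] step [ 0.0214 -0.0272  0.0024]
55.0 [ 0.293  -0.0374  0.2308] step [ 0.2716 -0.0102  0.2283]
52.0 [ 0.5523 -0.0479  0.473 ] step [ 0.2593 -0.0105  0.2422]
49.0 [ 0.7985 -0.0588  0.7284] step [ 0.2462 -0.0109  0.2554]
46.0 [ 1.031  -0.07    0.9964] step [ 0.2325 -0.0112  0.268 ]
```

```bash
python3 - <<'E'
from h import *
s=cap("scene","pics/s24.png");t=cap("top","pics/t24.png")
b=cv2.imread('pics/s24.png')[180:260,310:400]
a=cv2.imread('pics/t24.png')[190:260,300:370]
cv2.imwrite('pics/c24.png',np.hstack([cv2.resize(b,(450,400),interpolation=2),cv2.resize(a,(350,400),interpolation=2)]))
E
```

```text
(no output)
```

View pics/c24.png

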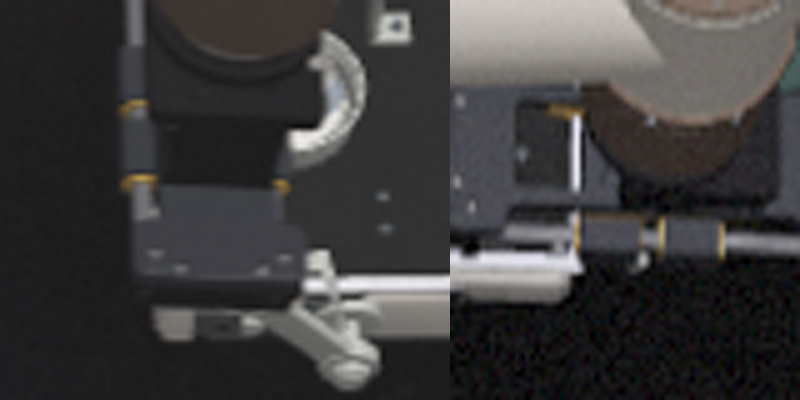

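>>> {"api": "servo_tool", "payload": {"deltas": [{"slide": [0,0,-0.6],"spin": 0},{"slide": [-0.3,0,-0.8],"spin": 0},{"slide": [-0.5,0,-0.8],"spin": 0},{"slide": [-0.5,0,-0.8],"spin": 0}]}}

```text
time_s: 24.55
tcp_pos: [0.6325, -0.1042, 0.2569]
ee_rot: [[-0.992, 0.013, -0.129], [0.008, 0.999, 0.036], [0.129, 0.035, -0.991]]
wrist_force: [0.4, 0.1, 0.3]
gripper_width: 0.01
```

```bash
python3 go.py; python3 - <<'E'
from h import *
s=cap("scene","pics/s25.png");t=cap("top","pics/t25.png");w=cap("wrist","pics/w25.png")
b=cv2.imread('pics/s25.png')[180:260,310:400]
a=cv2.imread('pics/t25.png')[190:260,300:370]
cv2.imwrite('pics/c25.png',np.hstack([cv2.resize(b,(450,400),interpolation=2),cv2.resize(a,(350,400),interpolation=2)]))
for th in (35,44.2,53.3,62.5):
    a=np.radians(th);P=[.694-.175*np.cos(a),-.1025,.045+.175*np.sin(a)]
    print(th,P,proj(s,P),proj(t,P),proj(w,P))
E
```

```text
t 24.55 p [ 0.6325 -0.1042  0.2569] ydir [0.0128 0.9993 0.0348] z [-0.1289  0.0362 -0.991 ] F [0.4169 0.0571 0.2722] w 0.8
35 [np.float64(0.5506483922494264), -0.1025, np.float64(0.14537587636143307)] [325.2962 233.3299] [336.2545 250.2146] [313.7817 144.6045]
44.2 [np.float64(0.5685406436611655), -0.1025, np.float64(0.1670038929995488)] [332.6736 228.5361] [336.6942 241.942 ] [314.7439 166.3707]
53.3 [np.float64(0.5894155992792838), -0.1025, np.float64(0.18531073774265694)] [341.4979 224.3007] [337.1038 232.5004] [315.7868 196.0619]
62.5 [np.float64(0.613193992683869), -0.1025, np.float64(0.2002268958061888)] [351.7274 220.6914] [337.4769 221.9693] [316.8715 233.6928]
```

View pics/c25.png

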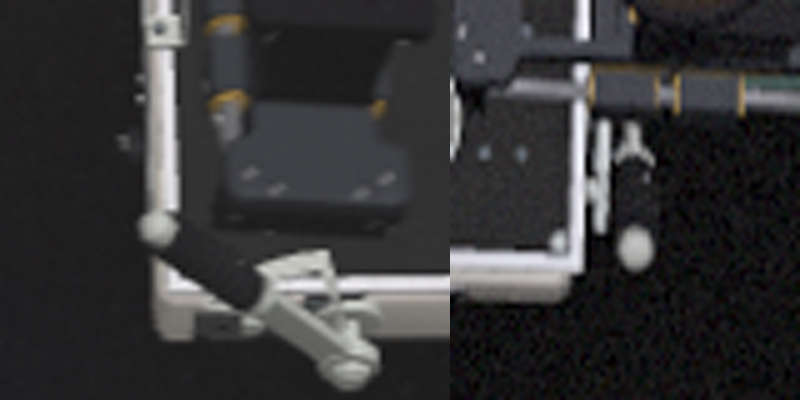

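View pics/w25.png

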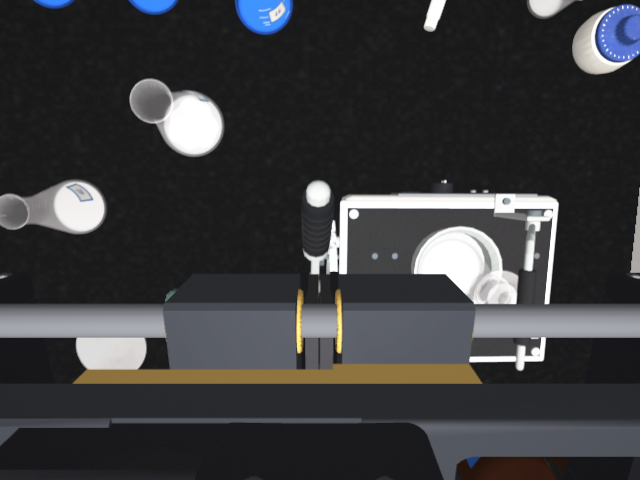

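```bash
cat > ar3.py <<'E'
import sys
from h import *
s=sense();p=np.array(s["tcp_pos"]);R=np.array(s["ee_rot"])
E=p-R[:,0]*.0095
d=E-np.array([.694,E[1],.045])
rr=np.hypot(d[0],d[2]);th=np.degrees(np.arctan2(d[2],-d[0]))
u=d/np.linalg.norm(d);v=np.array([u[2],0,-u[0]]);F=np.array(s["wrist_force"])
print("t",s["time_s"],"E",E,"r",rr,"th",th,"F",F,"Fax",F@u,"Fv",F@v,"zt",R[:,2])
q=E
for a in sys.argv[1:]:
    t,rad,vo=map(float,a.split(','))
    a=np.radians(t);u=np.array([-np.cos(a),0,np.sin(a)]);v=np.array([np.sin(a),0,np.cos(a)])
    g=np.array([.694,-.1015,.045])+rad*u+vo*v
    print(t,rad,"total",R.T@(g-E)/.025,"step",R.T@(g-q)/.025);q=g
E
python3 ar3.py 53.3,.200,-.002 53.3,.18,-.002 53.3,.169,-.002
```

```text
t 24.7 E [ 0.6426 -0.1042  0.2555] r 0.21670229250082607 th 76.26773919574502 F [ 0.5228  0.0963 -0.5197] Fax -0.6289893644585047 Fv 0.384447490264907 zt [-0.1265  0.0364 -0.9913]
53.3 0.2 total [2.5051 0.0021 2.3927] step [2.5051 0.0021 2.3927]
53.3 0.18 total [ 1.9495 -0.0143  2.9681] step [-0.5556 -0.0164  0.5753]
53.3 0.169 total [ 1.6439 -0.0233  3.2845] step [-0.3056 -0.009   0.3164]
```

>>> {"api": "servo_tool", "payload": {"deltas": [{"slide": [0.8,0,0.3],"spin": 0},{"slide": [0.8,0,0.5],"spin": 0},{"slide": [0.7,0,0.7],"spin": 0},{"slide": [0.3,0,0.7],"spin": 0}]}}

```text
time_s: 25.1
tcp_pos: [0.5568, -0.1009, 0.2046]
ee_rot: [[-0.991, 0.014, -0.132], [0.009, 0.999, 0.038], [0.132, 0.037, -0.991]]
wrist_force: [0.5, 0.1, -0.2]
gripper_width: 0.004
```

```bash
python3 ar3.py 53.3,.200,-.002 53.3,.18,-.002 53.3,.169,-.002
```

```text
t 25.1 E [ 0.5662 -0.101   0.2033] r 0.20349996487821828 th 51.087801811012866 F [ 0.5422  0.091  -0.2002] Fax -0.49636771747173597 Fv 0.296111149471852 zt [-0.1318  0.0383 -0.9905]
53.3 0.2 total [-0.2613 -0.0168 -0.0684] step [-0.2613 -0.0168 -0.0684]
53.3 0.18 total [-0.8201 -0.0337  0.5039] step [-0.5587 -0.0169  0.5723]
53.3 0.169 total [-1.1274 -0.043   0.8187] step [-0.3073 -0.0093  0.3148]
```

>>> {"api": "servo_tool", "payload": {"deltas": [{"slide": [-0.4,-0.02,0.2],"spin": 0},{"slide": [-0.4,-0.02,0.3],"spin": 0}]}}

```text
time_s: 25.3
tcp_pos: [0.5712, -0.1014, 0.1869]
ee_rot: [[-0.99, 0.014, -0.137], [0.009, 0.999, 0.039], [0.138, 0.038, -0.99]]
wrist_force: [-0.3, -0.5, -0.3]
gripper_width: 0.007
```

```bash
python3 ar3.py 53.3,.18,-.002 53.3,.169,-.002; python3 - <<'E'
from h import *
s=cap("scene","pics/s26.png");w=cap("wrist","pics/w26.png")
b=cv2.imread('pics/s26.png')[180:260,310:400]
a=cv2.imread('pics/w26.png')[150:400,200:420]
cv2.imwrite('pics/c26.png',np.hstack([cv2.resize(b,(450,400),interpolation=2),cv2.resize(a,(350,400),interpolation=2)]))
E
```

```text
t 25.3 E [ 0.5806 -0.1014  0.1856] r 0.18064068932334126 th 51.10984992167254 F [-0.3277 -0.482  -0.3262] Fax -0.04818512030738145 Fv -0.4598728649811575 zt [-0.1374  0.0392 -0.9897]
53.3 0.18 total [-0.1539  0.0038 -0.1232] step [-0.1539  0.0038 -0.1232]
53.3 0.169 total [-0.463  -0.0057  0.1898] step [-0.3091 -0.0095  0.313 ]
```

View pics/c26.png

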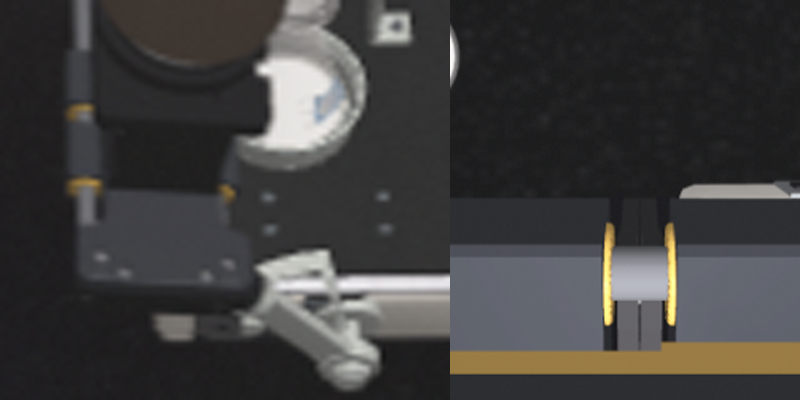

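>>> {"api": "servo_tool", "payload": {"deltas": [{"slide": [-0.25,0,0.05],"spin": 0},{"slide": [-0.22,0,0.15],"spin": 0}]}}

```text
time_s: 25.6
tcp_pos: [0.5803, -0.1016, 0.1793]
ee_rot: [[-0.989, 0.015, -0.15], [0.009, 0.999, 0.038], [0.15, 0.037, -0.988]]
wrist_force: [-15.5, 2.5, 18.5]
gripper_width: 0.004
```

```bash
python3 ar3.py 53.3,.169,-.002 50,.167,-.002 47,.167,-.002 44,.167,-.002 41,.167,-.002 38,.167,-.002 35,.167,-.002
```

```text
t 25.6 E [ 0.5897 -0.1017  0.1778] r 0.16891259837856326 th 51.8472941418008 F [-15.5482   2.5413  18.5022] Fax 24.154509002576273 Fv -0.7966823761460994 zt [-0.1495  0.0385 -0.988 ]
53.3 0.169 total [-0.0601  0.0118 -0.0685] step [-0.0601  0.0118 -0.0685]
50.0 0.167 total [ 0.1421 -0.0031  0.2718] step [ 0.2022 -0.015   0.3403]
47.0 0.167 total [ 0.3631 -0.0156  0.5426] step [ 0.221  -0.0125  0.2708]
44.0 0.167 total [ 0.5696 -0.0284  0.8246] step [ 0.2065 -0.0128  0.282 ]
41.0 0.167 total [ 0.761  -0.0414  1.117 ] step [ 0.1914 -0.013   0.2924]
38.0 0.167 total [ 0.9369 -0.0547  1.4191] step [ 0.1759 -0.0133  0.302 ]
35.0 0.167 total [ 1.0967 -0.0681  1.7299] step [ 0.1598 -0.0134  0.3108]
```

>>> {"api": "servo_tool", "payload": {"deltas": [{"slide": [0.17,0,0.28],"spin": 0},{"slide": [0.19,0,0.3],"spin": 0}]}}

```text
time_s: 25.8
tcp_pos: [0.5661, -0.1014, 0.1686]
ee_rot: [[-0.987, 0.014, -0.16], [0.008, 0.999, 0.037], [0.161, 0.035, -0.986]]
wrist_force: [-5.3, 0.1, 3.7]
gripper_width: -0.0
```

```bash
python3 ar3.py  47,.167,-.002 44,.167,-.002 41,.167,-.002 38,.167,-.002 35,.167,-.002
```

```text
t 25.8 E [ 0.5755 -0.1015  0.1671] r 0.17015300230024802 th 45.84333111998615 F [-5.3015  0.1327  3.7032] Fax 6.349965421380278 Fv -1.2237198786124952 zt [-0.1603  0.0373 -0.9864]
47.0 0.167 total [-0.1338 -0.0014  0.031 ] step [-0.1338 -0.0014  0.031 ]
44.0 0.167 total [ 0.0696 -0.0137  0.3152] step [ 0.2034 -0.0123  0.2842]
41.0 0.167 total [ 0.2579 -0.0263  0.6097] step [ 0.1882 -0.0126  0.2945]
38.0 0.167 total [ 0.4304 -0.0391  0.9137] step [ 0.1726 -0.0128  0.3039]
35.0 0.167 total [ 0.5868 -0.0521  1.2262] step [ 0.1564 -0.013   0.3126]
```

>>> {"api": "servo_tool", "payload": {"deltas": [{"slide": [0.1,0,0.32],"spin": 0},{"slide": [0.14,0,0.32],"spin": 0}]}}

```text
time_s: 26.0
tcp_pos: [0.553, -0.1011, 0.1551]
ee_rot: [[-0.985, 0.014, -0.172], [0.008, 0.999, 0.037], [0.173, 0.035, -0.984]]
wrist_force: [-5.0, 0.6, 4.1]
gripper_width: 0.007
```

```bash
python3 ar3.py  41,.167,-.002 38,.167,-.002 35,.167,-.002 33,.167,-.002
```

```text
t 26.0 E [ 0.5623 -0.1012  0.1534] r 0.17056963997866822 th 39.464916012872216 F [-4.9616  0.6302  4.1176] Fax 6.447616981531004 Fv 0.02524805347057198 zt [-0.1722  0.0367 -0.9844]
41.0 0.167 total [-0.1733 -0.0114 -0.0161] step [-0.1733 -0.0114 -0.0161]
38.0 0.167 total [-0.0045 -0.024   0.2899] step [ 0.1689 -0.0126  0.306 ]
35.0 0.167 total [ 0.1481 -0.0368  0.6044] step [ 0.1526 -0.0128  0.3144]
33.0 0.167 total [ 0.2406 -0.0454  0.8183] step [ 0.0925 -0.0086  0.2139]
```

>>> {"api": "servo_tool", "payload": {"deltas": [{"slide": [0.03,0,0.33],"spin": 0},{"slide": [0.1,0,0.33],"spin": 0}]}}

```text
time_s: 26.2
tcp_pos: [0.541, -0.1009, 0.1397]
ee_rot: [[-0.982, 0.015, -0.187], [0.008, 0.999, 0.037], [0.187, 0.034, -0.982]]
wrist_force: [-3.6, -1.0, 2.8]
gripper_width: 0.008
```

```bash
python3 ar3.py  35,.167,-.002 33,.167,-.002;python3 - <<'E'
from h import *
s=cap("scene","pics/s27.png");t=cap("top","pics/t27.png")
b=cv2.imread('pics/s27.png')[180:260,310:400]
a=cv2.imread('pics/t27.png')[190:260,300:370]
cv2.imwrite('pics/c27.png',np.hstack([cv2.resize(b,(450,400),interpolation=2),cv2.resize(a,(350,400),interpolation=2)]))
E
```

```text
t 26.2 E [ 0.5503 -0.1009  0.1379] r 0.17107093459276096 th 32.87969878055377 F [-3.6074 -0.9589  2.7945] Fax 4.546591530130668 Fv 0.3884428347364557 zt [-0.187   0.0366 -0.9817]
35.0 0.167 total [-0.2154 -0.0172 -0.0938] step [-0.2154 -0.0172 -0.0938]
33.0 0.167 total [-0.1261 -0.0258  0.1214] step [ 0.0893 -0.0086  0.2152]
```

View pics/c27.png

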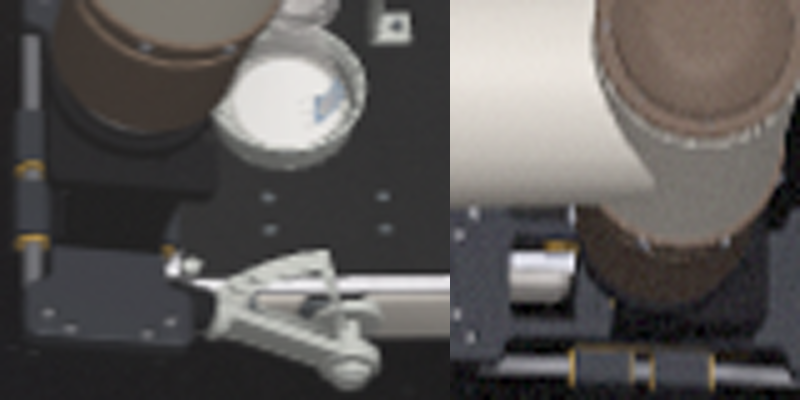

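>>> {"api": "servo_tool", "payload": {"deltas": [{"slide": [-0.1,0,0.1],"spin": 0},{"slide": [0.4,0,-0.2],"spin": 0},{"slide": [0.7,0,-0.5],"spin": 0},{"slide": [0.8,0,-0.7],"spin": 0},{"slide": [0.6,0,-0.9],"spin": 0},{"slide": [0.5,0,-0.9],"spin": 0},{"slide": [0.5,0,-0.9],"spin": 0}]}}

```text
time_s: 27.0
tcp_pos: [0.4784, -0.1036, 0.2561]
ee_rot: [[-0.983, 0.015, -0.184], [0.008, 0.999, 0.037], [0.184, 0.035, -0.982]]
wrist_force: [-0.6, -0.2, 0.1]
gripper_width: 0.003
```

```bash
python3 go.py;python3 - <<'E'
from h import *
s=cap("scene","pics/s28.png");t=cap("top","pics/t28.png");w=cap("wrist","pics/w28.png")
b=cv2.imread('pics/s28.png')[140:260,310:430]
a=cv2.imread('pics/t28.png')[160:270,230:350]
cv2.imwrite('pics/c28.png',np.hstack([cv2.resize(b,(400,400),interpolation=2),cv2.resize(a,(400,400),interpolation=2)]))
for th in (35,44.2):
    a=np.radians(th);P=[.694-.175*np.cos(a),-.1025,.045+.175*np.sin(a)]
    print(th,proj(s,P),proj(t,P),proj(w,P))
E
```

```text
t 27.0 p [ 0.4784 -0.1036  0.2561] ydir [0.0151 0.9993 0.0346] z [-0.1837  0.0367 -0.9823] F [-0.6159 -0.2011  0.1118] w 0.3
35 [325.2962 233.3299] [336.2545 250.2146] [315.8008 344.3501]
44.2 [332.6736 228.5361] [336.6942 241.942 ] [316.8694 377.6085]
```

View pics/c28.png

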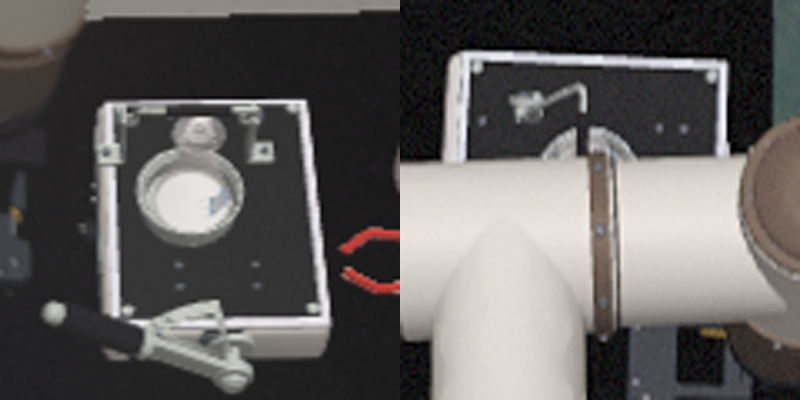

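View pics/s28.png

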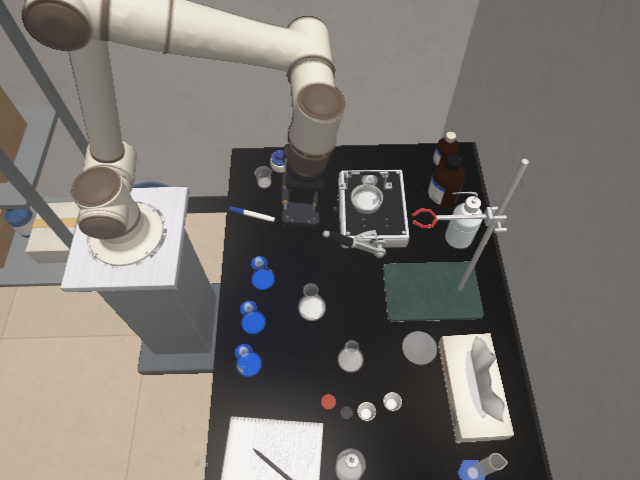

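>>> {"api": "servo_tool", "payload": {"deltas": [{"slide": [0,0,-0.3],"spin": 0},{"slide": [0,0,0],"spin": 0},{"slide": [0,0,0],"spin": 0},{"slide": [0,0,0],"spin": 0},{"slide": [0,0,0],"spin": 0}]}}

```text
time_s: 27.65
tcp_pos: [0.4821, -0.1034, 0.2621]
ee_rot: [[-0.983, 0.015, -0.181], [0.009, 0.999, 0.038], [0.181, 0.036, -0.983]]
wrist_force: [0.0, 0.5, -0.4]
gripper_width: 0.004
```

```bash
python3 go.py;python3 - <<'E'
from h import *
s=cap("scene","pics/s29.png")
a=cv2.imread('pics/s28.png')[140:260,310:430].astype(int);b=cv2.imread('pics/s29.png')[140:260,310:430].astype(int)
d=np.abs(a-b).max(2);print("changed px",(d>40).sum())
print("bar",onz(s,(310+197*.3,140+109*.3),.21))
print(r.finish_job())
E
```

```text
t 27.65 p [ 0.4821 -0.1034  0.2621] ydir [0.0153 0.9993 0.0355] z [-0.1809  0.0377 -0.9828] F [ 0.0418  0.4513 -0.404 ] w 0.3
changed px 66
bar [0.663  0.0297 0.21  ]
the job is handed in; nothing more can be done
None
```

I handed the job in at 27.7 s of the 72 s allowed, with every step done, but the lever did not come down in one go. I pulled it up to the last notch and let go, stood the stoppered flask in the cup, swung the bail over, then pressed the button and brought the lever down.

**The slip:** on the first way down the button slipped out from under the finger and the lever was caught in the 0.32 notch. I pressed the button fully in again (about 24 N at its stop) and took the lever the rest of the way down with it held in.

**Last checks:**
- **Lever and button:** the button's picture position matches the starting one to within half a pixel, so the lever is fully down and the button is out.
- **Flask:** it stands upright in the cup.
- **Bail:** its bar lies over the stopper, at about y 0.030 m assuming its resting height of 0.21 m. The cup's centre is at about y 0.031 m.
- **Clear of the work:** the gripper is clear, with the wrist force near zero. The two open flasks look unmoved in the last full picture, and I saw no sign that the beaker or the timer moved, though the arm was close to the timer in that view.

**What disagreed or was not confirmed:**
- **Lever at the top:** with the lever let go there, the pictures put it at about 0.66 to 0.69 rad rather than the stated 0.636. It was above the 0.61 needed, and the button looked to be out.
- **Gripper tilt:** the tool ended about 10 degrees off vertical. This did not affect the result.
- **Settling:** a before-and-after comparison around the shaker, about 0.6 s apart, showed 66 changed pixels while the arm was also moving. I did not trace which parts changed.

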